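# Feed a housing under the marking head with a push stick

### The job

Get the machined housing into place under the marking head: first clear the loose steel bar off the bed and put it in the grey bin, then take the push stick from its leaning stand and with it press the housing flat against the fence and feed it along, still tight on the fence as it goes under the head, until it is fully home against the end stop. Move the housing with the push stick only, never with the gripper and without tipping it; leave the bottle, tin, hammer and carton alone, and finish by putting the stick back in its stand as you found it.

Things in the scene. Friction and masses are not known exactly. Their poses are not given: they have to be found in the camera images.
- station: Fixed marking station. Origin at bench level under the lane's middle; x across the bed to the fence, y the feed direction, z up. Steel bed: top z = 15 mm, x -90 to 85, y -210 to 210 mm. Fence: dark bar along the whole bed, working face x = 60 mm facing -x, 20 mm thick, top z = 45. End stop: dark plate across the lane, x -15 to 60, face y = 165 facing -y, 14 thick, top z = 45 mm.
- station_head (a point): Point on the station (its axes) at bench level under the head's middle: station x = 35, y = 120 mm. Cream marking head hanging over the lane: x 10 to 60, y 95 to 145, z 90 to 315 mm; its thin stylus at x = 30, down to z = 63, is only for show. Cream column behind the fence: x 100 to 160, y 165 to 225, up to z = 315; an arm 36 wide, z 260 to 310, joins the two. Nothing on the near side.
- station_home (a point): Point on the station (its axes) where the housing's centre is when home against fence and stop: station x = 30, y = 120, z = 35 mm.
- housing_center (a point): Centre of the housing (20 mm above its underside): a plain aluminium block, x 60 by y 90 by z 40 mm, 0.25 to 0.45 kg, loose on the bed at the start of the lane, off the fence, its long side (y) roughly along the fence; z up. Friction on bed and fence about 0.5 to 0.7.
- bar_center (a point): Centre of the loose dark steel bar, 70 (its x) by 20 (y) by 20 (z) mm, 0.2 kg, lying on the bed across the lane between the housing and the head.
- stick_grip (a point): Centre of the wooden push stick's flat handle. z runs from foot to handle, x is thickness, y width. Handle 100 (y) by 50 (z) by 14 (x) mm; below it a blade 40 wide, 14 thick; rubber foot rounded at 7 mm radius (axis along y), its extreme end 140 mm along -z from here. 0.12 kg, both faces alike. It leans in its stand at 35 degrees from vertical, handle end towards stand -x, handle clear on both faces.
- stand_rest (a point): Point of the stand (stand's axes: x level, z up) where the handle's centre lies when the stick rests there, 150 mm above the bench. Resting, the stick's z is (-0.574, 0, 0.819) in these axes; its foot stands on the ledge 80 mm ahead (+x) and 115 mm below this point.
- stand: Fixed plywood stand; origin at bench level. Base x -65 to 85, y -45 to 45 mm, 12 high. Open leaning trough: a back board on the stick's lower (-x) side along its lowest 85 mm, a ledge under the foot, low cheeks either side of the blade with 6 mm play each. Highest point 115 mm. The stick is drawn out along its own length.
- bin: Fixed open grey plastic bin, 160 (x) by 140 (y) by 50 (z) mm, walls and floor 5 mm; origin at the centre of its underside.
- bottle: Bystander: white plastic bottle, 60 mm diameter, 170 mm tall, standing; origin at the centre of its underside.
- tin: Bystander: bare metal tin, 72 mm diameter, 100 mm tall, standing; origin at the centre of its underside.
- hammer: Bystander: hammer lying on the bench along its own x, 260 mm long, wooden handle towards -x, head about 60 mm wide and 26 mm high; origin under the middle of its length.
- carton: Bystander: closed cardboard carton, 90 (x) by 130 (y) by 60 (z) mm; origin at the centre of its underside.

How it is judged (in metres and radians):
On the way, in this order (a step that is already met when the one before it is completed fails the run):
1. the bar lies in the bin (x of bar_center in the frame of bin between -0.075 and 0.075 m and y of bar_center in the frame of bin between -0.065 and 0.065 m and z of bar_center in the frame of bin below 0.045 m), for 0.2 s.
2. the housing, pushed by the stick, is flat on the fence before it reaches the head (x of housing_center in the frame of station above 0.026 m and angle between the y axis of housing_center and the y axis of station, either way round below 0.07 rad and y of housing_center in the frame of station between -0.1 and 0.05 m and contact force between stick and housing above 0.2 N), for 0.1 s.
3. the housing is home under the head, against the fence and the end stop (x of housing_center in the frame of station above 0.026 m and angle between the y axis of housing_center and the y axis of station, either way round below 0.07 rad and y of housing_center in the frame of station between 0.116 and 0.124 m and z of housing_center in the frame of station between 0.03 and 0.04 m), for 0.2 s.
At the end, for the whole second after the job is handed in: The housing lies flat on the bed within 4 mm of the fence and of its home position at the stop and within 4 degrees of the fence's direction; the bar lies in the bin; the stick leans in its stand again, its handle within 20 mm of its resting point and leaning 29 to 41 degrees; all at rest (all of step 1 and all of step 3 and distance between stick_grip and stand_rest below 0.02 m and angle between stick_grip's own z axis and vertical between 0.5 and 0.72 rad and linear speed of each of housing, bar, stick below 0.02 m/s); the robot touches nothing.
It fails at once if the gripper or arm touches the housing (contact force between any of the fingers, the arm and housing above 0.5 N).
It fails at once if the housing is more than 4 mm off the fence, or more than 4 degrees askew to it, once its leading end is within about 5 mm of the head or under it (y of housing_center in the frame of station above 0.045 m and (x of housing_center in the frame of station below 0.026 m or angle between the y axis of housing_center and the y axis of station, either way round above 0.07 rad)).
It fails at once if the housing is tipped or lifted off the bed (angle between housing_center's own z axis and vertical above 0.15 rad or z of housing_center in the frame of station above 0.045 m).
It fails at once if a bystander (bottle, tin, hammer, carton) is moved more than 15 mm (distance of any of bottle, tin, hammer, carton from where it was at the start of the episode above 0.015 m).
It also fails if it takes over 72 s, if anything falls off the work surface, if the arm or the gripper's body presses on something with over 40 N, if the wrist force passes 120 N, or if a joint passes its speed limit or range.

### The arm

A 7-joint arm with a two-finger parallel gripper is mounted at the origin on the work surface. World frame = base frame: x ahead of the robot, y to its left, z up, the work surface at z = 0. Lengths are in mm, angles in rad, forces in N, time in s.
With the tool pointing down it reaches from about 400 to 875 mm from the base axis. Payload 4.4 kg.
Tool frame: the origin (TCP) lies at the very end of the fingers, on their centre line; the grasp point (between the pads) lies 19 mm behind it; z points along the fingers, y is the direction in which the jaws open and shut (so a half turn about z gives the same grasp; the last joint's range is limited). The gripper opens to 85 mm and grips with 20 to 120 N. Pads are 22 mm wide; open, the fingers measure 114 mm over their backs; the gripper's body (76 mm by 85 mm) begins 54 mm behind the grasp point. The pads swing forward as they close: fully open they stand 13 mm farther back than shut.
Start: joints at [1.084, 0.628, 0.038, 1.517, -0.027, 0.996, -0.02], TCP at [265.547, -593.298, 231.313] pointing down, gripper open.
Joint ranges: [-3.06, 3.06], [-0.37, 2.12], [-1.25, 1.32], [0.18, 2.47], [-1.1, 4.24], [0.23, 1.98], [-2.94, 2.94]. Speed limits (rad/s): [2.57, 2.57, 3.14, 3.14, 3.14, 3.14, 3.14].

### API

Orientations are given as [roll, pitch, yaw] about the fixed x, y, z axes, in that order (R = Rz(yaw) Ry(pitch) Rx(roll)).
In Python, from cell import read_state, get_image, finish_job gives the robot as it stands.
- The arm moves only by the tool carry_out, never from a script. Its argument "series" is a list that holds one entry, the list of rows, each a list of 7 numbers: the shift along the tool's x, y, z in cm, then the turn, a rotation vector about the tool's x, y, z in rad, then the finger opening in cm, from 0 to 8.54. In form: [[[x, y, z, wx, wy, wz, grip], ...]]. A call has 1 to 5 rows; each row is the pose to reach, as a shift and turn from the pose commanded when the call began, along the tool's axes at that moment; what a row does not reach only later rows make up. A row lasts 1/12 s, in which the tool goes at most 41.7 mm and 7.16 degrees, less where a joint would pass 70% of its speed; a pose out of reach is approached as far as the arm can. A call with a gripper value outside its range is refused whole. The fingers move at their own pace and stop on an object; the grip force is fixed at half the most. Time passes only in rows, so rows that repeat a pose let the fingers close. It gives the time, the measured TCP pose, the force and the opening at its end, in the units of the state.
- read_state(): the state, without advancing time (a new reading comes with each control period).
- get_image(name): name is "side" or "top" or "wrist"; returns a dict with "img" (400x640x3 uint8, blue, green, red), "z_map" (400x640 float32, mm along the optical axis (not along the pixel's ray), 0 where there is no reading), "mtx" (3x3 intrinsics, pixels), "T" (4x4, takes a point from camera to world coordinates); the wrist camera has in their place "T_tool_cam" (4x4, takes a point from camera to tool coordinates, whose origin is the TCP and whose axes are the flange's). Camera axes: x right, y down, z forward; pixel columns grow to the right and rows downward; lengths in mm; the calibration is good to about 2 mm. The wrist camera is an equidistant fisheye: a pixel r from the principal point sees the ray r / f radians off the axis. A picture is of the moment at which its call begins: read the wrist's pose just before it.
- finish_job(): hands the job in, once; it reports no verdict.
The state is a dict: "clock": time; "qpos": joint angles; "qd": joint speeds; "tau": joint torques, N m; "eef_pos": TCP position; "tool_rot": TCP orientation; "force": force on the tool from outside, world axes, zero at the start; "torque": the same for the moment, N m; "width": finger opening in mm.
Only numpy, scipy, OpenCV 4.12 (cv2) and the standard library are available. Lean on these libraries where they do the work, as an engineer would, in place of code of your own. Each camera call takes 0.05 s, during which the arm holds its last target.

## Working session

There is one attempt and no reset: what is moved stays moved. The work goes in short steps, Python scripts to look and compute and a tool call to move; the robot and the scene stay as the last step left them, time stands still between calls to the robot, and variables do not carry over. Pictures are saved under pics/ and viewed, and the job is handed in when it is done.

Besides the shell and the picture viewer there is one more tool, called after "Request:" as name([rows], argument=value, ...), one row to a line, values as JSON. carry_out: Moves the arm, as the interface text tells. Its arguments: {"type":"object","properties":{"series":{"type":"array","items":{"type":"array","items":{"type":"array","items":{"type":"number"}}}}},"required":["series"]}

```bash
ls; mkdir -p pics
python3 - <<'E'
from cell import *
import cv2
print(read_state())
for n in ["side","top","wrist"]:
    d=get_image(n); cv2.imwrite(f"pics/{n}0.png",d["img"]); 
    print(n,d["mtx"].tolist(), (d["T"] if "T" in d else d["T_tool_cam"]).round(4).tolist(), (d["z_map"]>0).mean())
E
```

```text
pics
{'clock': 0.0, 'qpos': array([ 1.0842185 ,  0.62934309,  0.0384628 ,  1.51840219, -0.02702005,
        0.99628824, -0.0199903 ]), 'qd': array([-0.00153024, -0.00176264, -0.00059843,  0.00045614, -0.00179811,
        0.00224548, -0.00168423]), 'tau': array([ 1.47326311e-03, -5.63392246e+01,  1.22593246e+00, -1.93442845e+01,
        1.08363898e-02,  1.04389715e-02,  2.24264170e-05]), 'eef_pos': array([ 265.26412469, -592.70801318,  230.38050114]), 'tool_rot': array([-3.13967044e+00,  2.13489260e-05,  4.20758993e-01]), 'force': array([0.63759234, 0.01586695, 0.16776344]), 'torque': array([ 0.00136001,  0.01381171, -0.00793191]), 'width': 85.38832600639292}
side [[460.4778488131634, 0.0, 314.13710791339713], [0.0, 460.4778488131634, 198.99958641251047], [0.0, 0.0, 1.0]] [[-0.7537, -0.3528, 0.5546, -63.7485], [-0.6572, 0.3911, -0.6443, 749.6247], [0.0104, -0.85, -0.5266, 753.3577], [0.0, 0.0, 0.0, 1.0]] 0.991234375
top [[516.195283009394, 0.0, 323.8712376131668], [0.0, 516.195283009394, 199.44221892829705], [0.0, 0.0, 1.0]] [[-0.0037, -0.9871, 0.1602, 343.7501], [-1.0, 0.0044, 0.004, -13.0327], [-0.0046, -0.1602, -0.9871, 1641.4241], [0.0, 0.0, 0.0, 1.0]] 0.9960078125
wrist [[309.70691628693146, 0.0, 322.74739817041666], [0.0, 309.70691628693146, 201.61194023997163], [0.0, 0.0, 1.0]] [[-0.0003, -0.948, -0.3183, 82.0182], [1.0, -0.0002, -0.0006, -0.8641], [0.0005, -0.3183, 0.948, -141.5148], [0.0, 0.0, 0.0, 1.0]] 0.99580078125
```

View pics/top0.png

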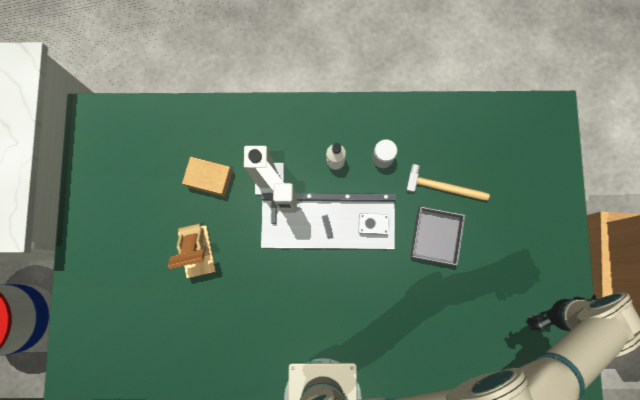

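View pics/side0.png

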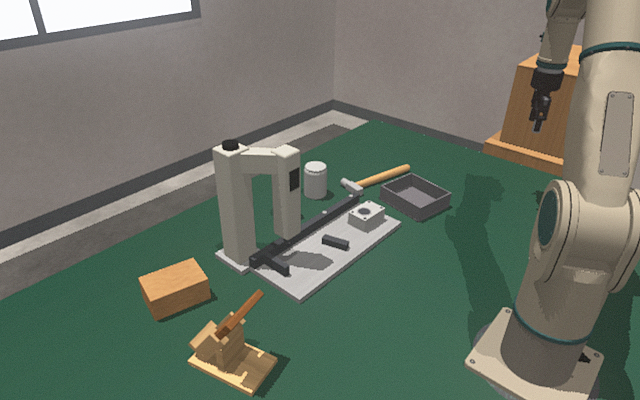

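View pics/wrist0.png

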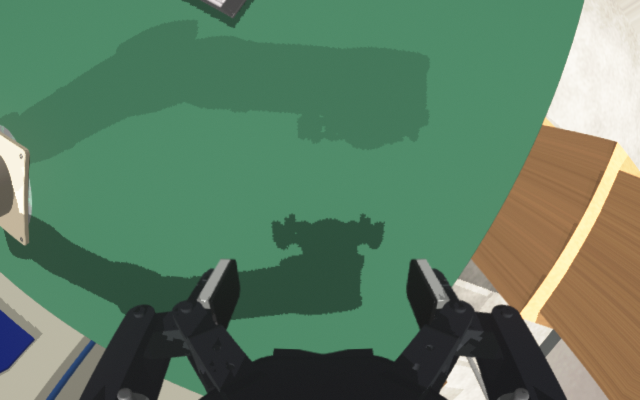

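The top view shows the station at the centre, with the fence on the far side at about (330,197) and the feed running left. The bar is at (327,226), the housing at (374,223), the bin at (438,237), the stand and stick at (195,250) and the head at (283,193).

```bash
cat > h.py <<'E'
import numpy as np, cv2
from cell import *
from scipy.spatial.transform import Rotation as Ro
def cloud(d):
    z=d["z_map"].astype(float);K=d["mtx"];v,u=np.mgrid[0:400,0:640]
    P=np.stack([(u-K[0,2])/K[0,0]*z,(v-K[1,2])/K[1,1]*z,z],-1)
    W=P@d["T"][:3,:3].T+d["T"][:3,3]; W[z<=0]=np.nan; return W
def rect(p,name=""):
    r=cv2.minAreaRect(p.astype(np.float32)); print(name,len(p),"c",np.round(r[0],1),"size",np.round(r[1],1),"ang",round(r[2],2)); return r
def Rtool(s): return Ro.from_euler('xyz',s["tool_rot"])
E
python3 - <<'E'
from h import *
d=get_image("top"); W=cloud(d); np.save("top0.npy",W); im=d["img"]; cv2.imwrite("pics/top_zoom.png",cv2.resize(im[130:290,150:500],None,fx=2.28,fy=2.28,interpolation=cv2.INTER_CUBIC))
hsv=cv2.cvtColor(im,cv2.COLOR_BGR2HSV)
z=W[...,2]
print("bench z",np.nanmedian(z[300:330,100:250]), np.nanmedian(z[110:130,200:500]))
def reg(a,b,c,e,lo,hi,name):
    m=np.zeros(z.shape,bool); m[b:e,a:c]=1; m&=(z>lo)&(z<hi); p=W[m]; print(name,"zmed",np.round(np.median(p[:,2]),1)); return p
p=reg(255,190,400,255,8,22,"bed");rect(p[:,:2],"bed")
p=reg(355,207,395,240,45,65,"housing");rect(p[:,:2])
p=reg(318,212,336,242,27,40,"bar");rect(p[:,:2])
p=reg(405,200,470,270,35,60,"binrim");rect(p[:,:2])
p=reg(405,200,470,270,2,8,"binfloor");rect(p[:,:2])
p=reg(255,190,400,202,40,50,"fence");rect(p[:,:2])
p=reg(270,180,295,208,290,330,"head");rect(p[:,:2])
p=reg(160,210,230,290,8,17,"standbase");rect(p[:,:2])
p=reg(160,210,230,290,120,190,"handle");rect(p[:,:2])
E
```

```text
bench z -0.001946735322007953 -0.7389871222131887
bed zmed 14.6
bed 4944 c [536.9 -15.1] size [460.5 204.9] ang 89.77
housing zmed 54.4
 558 c [ 526.  -159.9] size [90.7 60.1] ang 88.55
bar zmed 34.1
 132 c [519.3 -15.5] size [73.6 20.1] ang 14.87
binrim zmed 47.2
 425 c [ 488.6 -359.6] size [142.7 161.4] ang 78.7
binfloor zmed 4.5
 1408 c [ 496.4 -366.5] size [206.2 223.7] ang 88.52
fence zmed 44.6
 597 c [611.  -17.7] size [418.3  26.1] ang 89.77
head zmed 313.2
 443 c [583.5 105.4] size [57.5 58.9] ang 89.88
standbase zmed 11.7
 503 c [449.3 403.9] size [247.9 220.3] ang 1.53
handle zmed 160.9
 478 c [421.4 392.8] size [ 52.7 102.5] ang 10.82
```

View pics/top_zoom.png

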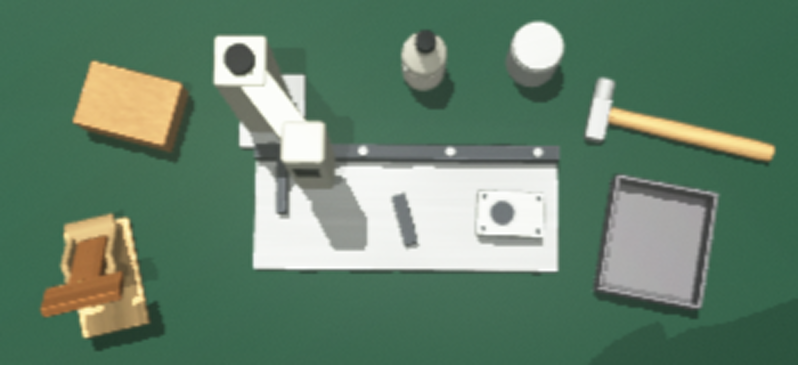

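```bash
cat >> h.py <<'E'
def go(pos,R):
    "print shift(cm) and turn to reach pos(mm), R (Rotation) from measured pose"
    s=read_state(); Rt=Rtool(s); d=Rt.inv().apply(np.array(pos)-s["eef_pos"])/10; w=(Rt.inv()*R).as_rotvec()
    print("t",round(s["clock"],2),"now",s["eef_pos"].round(1),s["tool_rot"].round(3),"F",s["force"].round(1),"w",round(s["width"],1)); print("ROW",d.round(2).tolist()+w.round(3).tolist()); return d,w
def down(yaw): return Ro.from_euler('xyz',[np.pi,0,yaw])
E
python3 - <<'E'
from h import *
W=np.load("top0.npy"); z=W[...,2]
go([519,-15,130],down(.2595))
def pts(u0,v0,u1,v1,lo,hi):
    m=np.zeros(z.shape,bool); m[v0:v1,u0:u1]=1; return W[m&(z>lo)&(z<hi)]
# bed near edge, ends, fence edges
p=pts(255,190,400,260,12,18)
c=pts(265,215,395,260,12,18)
for lab,p,ax in [("bed",pts(255,190,400,260,12,18),0),("fence",pts(300,185,390,205,41,48),0),("stop",pts(262,195,285,235,41,48),0)]:
    print(lab,"x pct",np.percentile(p[:,0],[0,1,5,50,95,99,100]).round(1),"y",np.percentile(p[:,1],[0,1,5,50,95,99,100]).round(1))
f=pts(300,185,390,205,41,48); 
for y0 in range(-140,40,30):
    q=f[(f[:,1]>y0)&(f[:,1]<y0+30)]; print(y0,q[:,0].min().round(1),q[:,0].max().round(1))
E
```

```text
t 0.2 now [ 265.4 -593.   230.7] [-3.14   0.     0.421] F [-0.5 -0.6 -0.3] w 85.3
ROW [46.76, -42.38, 10.12, -0.001, 0.0, 0.161]
bed x pct [431.3 452.9 459.5 524.9 597.1 606.9 639.6] y [-226.8 -223.2 -208.4   -6.5  177.7  190.9  214.2]
fence x pct [600.4 601.3 603.6 613.  622.9 623.8 624.2] y [-211.1 -208.7 -195.9  -72.8   55.7   68.2   68.5]
stop x pct [532.1 532.6 538.4 585.7 617.4 618.2 618.3] y [146.8 148.7 149.2 156.5 183.  187.3 187.5]
-140 603.3 620.2
-110 601.2 620.4
-80 601.3 620.4
-50 603.7 620.4
-20 604.1 623.8
10 604.2 623.9
```

Request:
carry_out([
  [[46.8, -42.4, 6, 0, 0, 0.161, 6], [46.8, -42.4, 6, 0, 0, 0.161, 6], [46.8, -42.4, 6, 0, 0, 0.161, 6], [46.8, -42.4, 6, 0, 0, 0.161, 6], [46.8, -42.4, 6, 0, 0, 0.161, 6]],
])

```text
clock: 0.62
eef_pos: [349.3, -401.5, 211.4]
tool_rot: [-3.141, -0.0, 0.259]
force: [1.4, 0.1, 0.5]
width: 60.0
```

Run:
```python
from h import *
go([519,-15,130],down(.2595))
```

```text
t 0.62 now [ 349.3 -401.5  211.4] [-3.141 -0.     0.259] F [1.4 0.1 0.5] w 60.0
ROW [26.31, -33.01, 8.15, -0.0, -0.0, -0.0]
```

Request:
carry_out([
  [[26.3, -33, 8, 0, 0, 0, 6], [26.3, -33, 8, 0, 0, 0, 6], [26.3, -33, 8, 0, 0, 0, 6], [26.3, -33, 8, 0, 0, 0, 6], [26.3, -33, 8, 0, 0, 0, 6]],
])

```text
clock: 1.03
eef_pos: [431.6, -214.1, 172.6]
tool_rot: [3.141, -0.0, 0.259]
force: [1.2, 0.2, -0.5]
width: 59.9
```

Run:
```python
from h import *
go([519,-15,130],down(.2595))
```

```text
t 1.03 now [ 431.6 -214.1  172.6] [ 3.141 -0.     0.259] F [ 1.2  0.2 -0.5] w 59.9
ROW [13.55, -17.01, 4.26, 0.0, -0.0, -0.0]
```

Request:
carry_out([
  [[13.5, -17, 4.2, 0, 0, 0, 6], [13.5, -17, 4.2, 0, 0, 0, 6], [13.5, -17, 4.2, 0, 0, 0, 6], [13.5, -17, 4.2, 0, 0, 0, 6], [13.5, -17, 4.2, 0, 0, 0, 6]],
])

```text
clock: 1.45
eef_pos: [513.5, -26.5, 132.9]
tool_rot: [3.141, -0.0, 0.26]
force: [0.2, -1.1, 0.9]
width: 60.0
```

```bash
cat >> h.py <<'E'
def wray(uv,d,s):
    uv=np.atleast_2d(uv).astype(float);K=d["mtx"];f=K[0,0]
    a=(uv-[K[0,2],K[1,2]])/f; r=np.linalg.norm(a,axis=1,keepdims=True)
    c=np.hstack([a/np.maximum(r,1e-9)*np.sin(r),np.cos(r)])
    T=d["T_tool_cam"];R=Rtool(s);return s["eef_pos"]+R.apply(T[:3,3]),R.apply(c@T[:3,:3].T)
def wplane(uv,d,s,z):
    o,v=wray(uv,d,s);return o+v*((z-o[2])/v[:,2:])
def wcloud(d,s):
    v,u=np.mgrid[0:400,0:640];uv=np.stack([u.ravel(),v.ravel()],1);K=d["mtx"]
    a=(uv-[K[0,2],K[1,2]])/K[0,0];r=np.linalg.norm(a,axis=1,keepdims=True)
    c=np.hstack([a/np.maximum(r,1e-9)*np.tan(r),np.ones_like(r)])*d["z_map"].ravel()[:,None]
    c[d["z_map"].ravel()<=0]=np.nan
    T=d["T_tool_cam"];P=c@T[:3,:3].T+T[:3,3]
    return (Rtool(s).apply(P)+s["eef_pos"]).reshape(400,640,3)
E
python3 - <<'E'
from h import *
s=read_state();d=get_image("wrist");cv2.imwrite("pics/w1.png",d["img"])
np.savez("w1.npz",**d,pos=s["eef_pos"],rot=s["tool_rot"])
C=wcloud(d,s);z=C[...,2]
np.save("w1c.npy",C)
m=(z>30)&(z<38)&(abs(C[...,0]-519)<60)&(abs(C[...,1]+15)<50)
rect(C[m][:,:2],"bar")
m=(z>50)&(z<60)&(abs(C[...,0]-526)<60)&(abs(C[...,1]+160)<60)
rect(C[m][:,:2],"housing"); print(np.nanmedian(z[m]))
m=(z>41)&(z<48)&(C[...,0]>585)&(C[...,0]<640)&(C[...,1]<60);rect(C[m][:,:2],"fence"); 
for y in range(-200,60,40):
    q=C[m&(abs(C[...,1]-y)<20)]; print(y,q[:,0].min().round(1) if len(q) else 0)
go([519,-15,18.5],down(.2595))
E
```

```text
bar 2006 c [520.8 -15.9] size [69.4 20. ] ang 15.03
housing 5634 c [ 524.8 -160.5] size [91.8 60.8] ang 86.93
53.85456891296856
fence 8060 c [611.3 -85. ] size [290.   20.9] ang 89.16
-200 599.3
-160 599.6
-120 600.2
-80 600.8
-40 601.4
0 602.1
40 602.7
t 1.5 now [516.9 -15.5 131.6] [-3.136 -0.004  0.272] F [ 3.4  7.7 -0.6] w 60.1
ROW [0.17, 0.07, 11.31, -0.006, -0.004, 0.013]
```

View pics/w1.png

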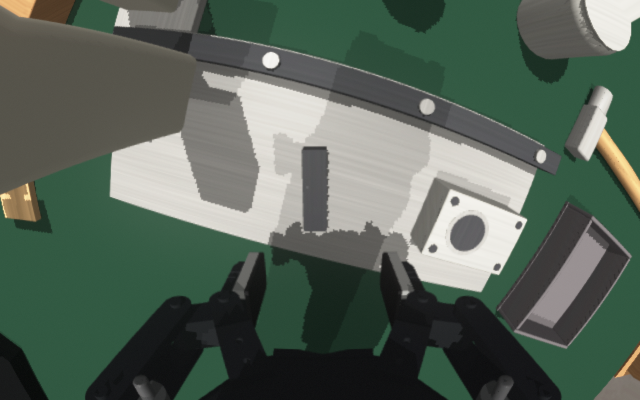

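Request:
carry_out([
  [[0.1, 0, 4, 0, 0, 0, 6], [0.1, 0, 8, 0, 0, 0, 6], [0.1, 0, 10.5, 0, 0, 0, 6], [0.1, 0, 11, 0, 0, 0, 6], [0.1, 0, 11, 0, 0, 0, 6]],
])

```text
clock: 1.92
eef_pos: [512.5, -28.4, 21.8]
tool_rot: [-3.141, 0.004, 0.26]
force: [0.1, -0.9, 0.1]
width: 59.9
```

Run:
```python
from h import *
go([520.5,-15.7,18.5],down(.261))
```

```text
t 1.92 now [512.5 -28.4  21.8] [-3.141  0.004  0.26 ] F [ 0.1 -0.9  0.1] w 59.9
ROW [1.1, -1.02, 0.33, -0.001, 0.004, -0.001]
```

Request:
carry_out([
  [[1.1, -1.02, 0.3, 0, 0, 0, 6], [1.1, -1.02, 0.3, 0, 0, 0, 6], [1.1, -1.02, 0.3, 0, 0, 0, 6]],
])

```text
clock: 2.17
eef_pos: [523.4, -15.1, 21.9]
tool_rot: [3.141, -0.003, 0.261]
force: [0.1, -0.3, 0.3]
width: 60.0
```

Run:
```python
from h import *
go([520.5,-15.7,18.5],down(.261))
s=read_state();d=get_image("wrist");
C=wcloud(d,s);z=C[...,2]
for e in(0,):
    m=(z>30)&(z<38)&(abs(C[...,0]-519)<60)&(abs(C[...,1]+15)<25)
    rect(C[m][:,:2],"bar")
m=(z>50)&(z<60)&(abs(C[...,0]-526)<60)&(abs(C[...,1]+160)<60)
rect(C[m][:,:2],"housing"); print(np.nanmedian(z[m]))
m=(z>41)&(z<48)&(C[...,0]>585)&(C[...,0]<640)&(C[...,1]<60);rect(C[m][:,:2],"fence"); 
cv2.imwrite("pics/w2.png",d["img"])
```

```text
t 2.17 now [523.4 -15.1  21.9] [ 3.141e+00 -3.000e-03  2.610e-01] F [ 0.1 -0.3  0.3] w 60.0
ROW [-0.29, -0.02, 0.34, 0.0, -0.003, -0.0]
bar 4839 c [520.5 -16.6] size [71.6 20.3] ang 15.26
housing 6059 c [ 525.  -160.7] size [92.8 60.3] ang 86.79
53.83240275083471
fence 20677 c [611.3 -80.8] size [281.7  20.6] ang 89.16
```

View pics/w2.png

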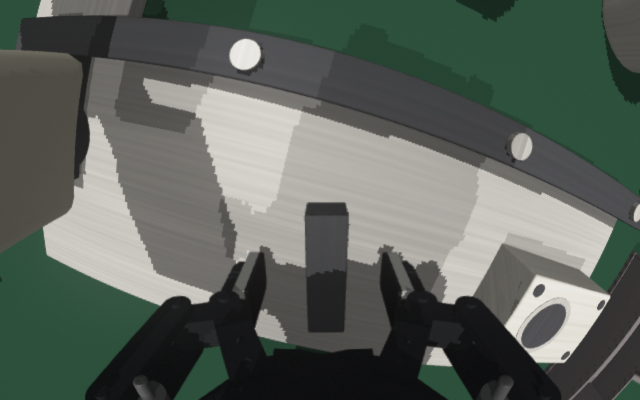

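Request:
carry_out([
  [[0, 0, 0.3, 0, 0, 0, 6], [0, 0, 0.3, 0, 0, 0, 1], [0, 0, 0.3, 0, 0, 0, 1], [0, 0, 0.3, 0, 0, 0, 1], [0, 0, 0.3, 0, 0, 0, 1]],
])

```text
clock: 2.63
eef_pos: [522.0, -16.0, 17.6]
tool_rot: [3.141, -0.0, 0.259]
force: [-1.3, 0.3, 4.3]
width: 18.4
```

Request:
carry_out([
  [[0, 0, 0, 0, 0, 0, 1], [0, 0, 0, 0, 0, 0, 1], [0, 0, -4, 0, 0, 0, 1], [0, 0, -8, 0, 0, 0, 1], [0, 0, -11, 0, 0, 0, 1]],
])

```text
clock: 3.05
eef_pos: [521.7, -15.6, 128.5]
tool_rot: [-3.141, 0.001, 0.26]
force: [1.4, -0.6, -2.0]
width: 18.6
```

Run:
```python
from h import *
go([489,-360,130],down(-.2))
d=get_image("wrist");cv2.imwrite("pics/w3.png",d["img"])
```

```text
t 3.05 now [521.7 -15.6 128.5] [-3.141e+00  1.000e-03  2.600e-01] F [ 1.4 -0.6 -2. ] w 18.6
ROW [-12.0, 32.45, -0.15, 0.0, 0.001, 0.46]
```

View pics/w3.png

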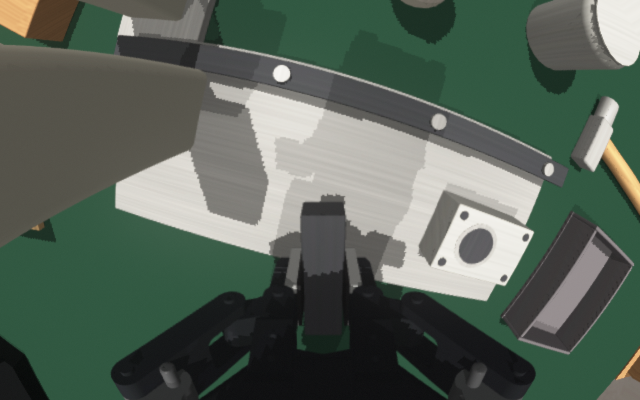

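The bar is held, at (323,265) between the pads.

Request:
carry_out([
  [[-12, 32.4, 0, 0, 0, 0.46, 1], [-12, 32.4, 0, 0, 0, 0.46, 1], [-12, 32.4, 0, 0, 0, 0.46, 1], [-12, 32.4, 0, 0, 0, 0.46, 1], [-12, 32.4, 0, 0, 0, 0.46, 1]],
])

```text
clock: 3.52
eef_pos: [501.3, -224.3, 126.7]
tool_rot: [3.142, 0.001, -0.203]
force: [0.1, -0.3, -2.1]
width: 18.5
```

Run:
```python
from h import *
go([489,-360,80],down(-.2))
```

```text
t 3.52 now [ 501.3 -224.3  126.7] [ 3.142e+00  1.000e-03 -2.030e-01] F [ 0.1 -0.3 -2.1] w 18.5
ROW [1.54, 13.54, 4.66, 0.0, 0.001, -0.003]
```

Request:
carry_out([
  [[1.5, 13.5, 2, 0, 0, 0, 1], [1.5, 13.5, 2, 0, 0, 0, 1], [1.5, 13.5, 2, 0, 0, 0, 1], [1.5, 13.5, 4.6, 0, 0, 0, 1], [1.5, 13.5, 4.6, 0, 0, 0, 1]],
])

```text
clock: 3.93
eef_pos: [485.2, -362.9, 76.8]
tool_rot: [3.14, 0.006, -0.208]
force: [-1.1, 0.6, -2.7]
width: 18.5
```

Run:
```python
from h import *
go([489,-360,20],down(-.2))
d=get_image("wrist");cv2.imwrite("pics/w4.png",d["img"])
```

```text
t 3.93 now [ 485.2 -362.9   76.8] [ 3.14   0.006 -0.208] F [-1.1  0.6 -2.7] w 18.5
ROW [0.34, -0.37, 5.68, 0.002, 0.006, -0.008]
```

View pics/w4.png

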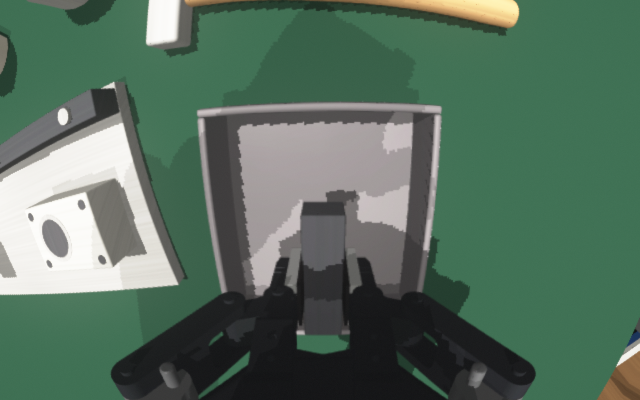

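The bar is over the middle of the bin, whose rim spans (200,108) to (440,108). I'll lower it and release.

Request:
carry_out([
  [[0.2, -0.3, 3, 0, 0, 0, 1], [0.2, -0.3, 6.2, 0, 0, 0, 1], [0.2, -0.3, 6.2, 0, 0, 0, 1], [0.2, -0.3, 6.2, 0, 0, 0, 4], [0.2, -0.3, 6.2, 0, 0, 0, 4]],
])

```text
clock: 4.4
eef_pos: [493.8, -355.6, 20.9]
tool_rot: [3.141, -0.002, -0.199]
force: [-0.3, -0.5, 0.6]
width: 39.8
```

Request:
carry_out([
  [[0, 0, 0, 0, 0, 0, 4], [0, 0, 0, 0, 0, 0, 4], [0, 0, -4, 0, 0, 0, 4], [0, 0, -8, 0, 0, 0, 4], [0, 0, -12, 0, 0, 0, 4]],
])

```text
clock: 4.82
eef_pos: [492.4, -355.7, 141.5]
tool_rot: [3.141, -0.0, -0.2]
force: [0.6, -0.5, -0.4]
width: 40.3
```

Run:
```python
from h import *
s=read_state();d=get_image("wrist");cv2.imwrite("pics/w5.png",d["img"])
C=wcloud(d,s);z=C[...,2]
m=(z>20)&(z<32)&(abs(C[...,0]-489)<50)&(abs(C[...,1]+360)<40)
rect(C[m][:,:2],"bar"); print(np.nanmedian(z[m]))
W=np.load("top0.npy"); z=W[...,2]
def pts(u0,v0,u1,v1,lo,hi):
    m=np.zeros(z.shape,bool); m[v0:v1,u0:u1]=1; return W[m&(z>lo)&(z<hi)]
p=pts(160,225,215,285,120,185); 
c,sv,vt=(p.mean(0),)+np.linalg.svd(p-p.mean(0))[1:]; print(c,sv/np.sqrt(len(p)),vt)
print(np.percentile(p,[1,50,99],axis=0).round(1))
go([300,200,250],down(0))
```

```text
bar 1669 c [ 490.  -350.7] size [19.8 70.5] ang 78.9
23.8816016339659
[416.72903157 389.64230687 156.37386139] [28.50929043 19.7347273   3.57269049] [[-0.22713071  0.97384926  0.00540896]
 [ 0.62911709  0.15096402 -0.76251003]
 [ 0.74338639  0.16978658  0.64695378]]
[[390.  340.7 121.3]
 [416.1 389.9 160.9]
 [444.5 438.4 177.3]]
t 4.87 now [ 496.6 -359.   150.1] [ 3.136 -0.013 -0.201] F [ 1.8 -1.1  4.7] w 40.1
ROW [-30.28, -50.8, -10.67, 0.007, -0.013, -0.201]
```

View pics/w5.png

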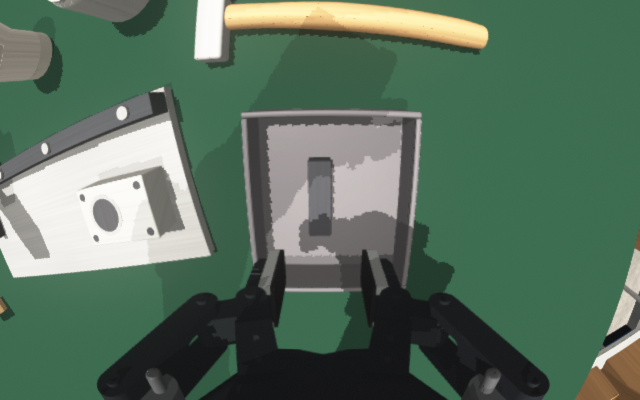

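The bar lies flat in the bin at (320,195) and measures 70 × 20 mm at the right height. Next is the stick, for which I want a closer view of the stand.

Run:
```python
from h import *
s=read_state(); print(s["qpos"].round(3), np.arctan2(*s["eef_pos"][[1,0]]))
# view pose: above/near side of stand, tool down tilted
go([360,250,330],down(-.2))
```

```text
[ 0.464  0.671  0.187  1.723 -0.171  0.749 -1.036] -0.6260180467956982
t 4.87 now [ 496.6 -359.   150.1] [ 3.136 -0.013 -0.201] F [ 1.8 -1.1  4.7] w 40.1
ROW [-25.29, -56.85, -18.64, 0.006, -0.013, -0.001]
```

```bash
cat >> h.py <<'E'
def stickpose(stickz,sticky):
    "tool rotation holding stick: tool z=-stick z, tool x=stick y"
    z=-np.array(stickz,float);z/=np.linalg.norm(z);x=np.array(sticky,float);x-=x@z*z;x/=np.linalg.norm(x)
    return Ro.from_matrix(np.stack([x,np.cross(z,x),z],1))
def standR(yaw):
    r=Ro.from_euler('z',yaw); return stickpose(r.apply([-.574,0,.819]),r.apply([0,1,0]))
E
python3 - <<'E'
from h import *
go([340,100,330],down(1.3))
E
```

```text
t 4.87 now [ 496.6 -359.   150.1] [ 3.136 -0.013 -0.201] F [ 1.8 -1.1  4.7] w 40.1
ROW [-24.25, -41.76, -18.54, 0.015, -0.007, -1.501]
```

Request:
carry_out([
  [[-24, -42, -19, 0, 0, -1.5, 4], [-24, -42, -19, 0, 0, -1.5, 4], [-24, -42, -19, 0, 0, -1.5, 4], [-24, -42, -19, 0, 0, -1.5, 4], [-24, -42, -19, 0, 0, -1.5, 4]],
])

```text
clock: 5.28
eef_pos: [431.2, -170.2, 217.4]
tool_rot: [3.139, -0.002, 0.431]
force: [0.9, 0.1, 0.4]
width: 39.7
```

Run:
```python
from h import *
go([338,300,310],standR(.195))
```

```text
t 5.28 now [ 431.2 -170.2  217.4] [ 3.139e+00 -2.000e-03  4.310e-01] F [0.9 0.1 0.4] w 39.7
ROW [11.17, -46.6, -9.34, -0.514, 0.407, -1.291]
```

Request:
carry_out([
  [[11, -46.5, -9.5, -0.51, 0.41, -1.29, 5], [11, -46.5, -9.5, -0.51, 0.41, -1.29, 5], [11, -46.5, -9.5, -0.51, 0.41, -1.29, 5], [11, -46.5, -9.5, -0.51, 0.41, -1.29, 5], [11, -46.5, -9.5, -0.51, 0.41, -1.29, 5]],
])

```text
clock: 5.7
eef_pos: [392.3, 30.8, 258.0]
tool_rot: [2.878, -0.111, 1.005]
force: [0.8, -0.0, 0.6]
width: 50.2
```

Run:
```python
from h import *
go([338,350,270],standR(.195))
```

```text
t 5.7 now [392.3  30.8 258. ] [ 2.878 -0.111  1.005] F [ 0.8 -0.   0.6] w 50.2
ROW [24.02, -21.32, -4.25, -0.288, 0.228, -0.736]
```

Request:
carry_out([
  [[24, -21.3, -4.2, -0.29, 0.23, -0.74, 5], [24, -21.3, -4.2, -0.29, 0.23, -0.74, 5], [24, -21.3, -4.2, -0.29, 0.23, -0.74, 5], [24, -21.3, -4.2, -0.29, 0.23, -0.74, 5], [24, -21.3, -4.2, -0.29, 0.23, -0.74, 5]],
])

```text
clock: 6.12
eef_pos: [361.7, 220.3, 265.0]
tool_rot: [2.623, -0.062, 1.544]
force: [1.0, 0.0, 0.5]
width: 50.1
```

Run:
```python
from h import *
go([338,374,257],standR(.195))
```

```text
t 6.12 now [361.7 220.3 265. ] [ 2.623 -0.062  1.544] F [1.  0.  0.5] w 50.1
ROW [15.22, -3.28, 0.14, -0.086, 0.067, -0.22]
```

Request:
carry_out([
  [[15.2, -3.3, 0, -0.086, 0.067, -0.22, 5], [15.2, -3.3, 0, -0.086, 0.067, -0.22, 5], [15.2, -3.3, 0, -0.086, 0.067, -0.22, 5], [15.2, -3.3, 0, -0.086, 0.067, -0.22, 5], [15.2, -3.3, 0, -0.086, 0.067, -0.22, 5]],
])

```text
clock: 6.53
eef_pos: [335.6, 380.5, 257.0]
tool_rot: [2.536, -0.007, 1.77]
force: [0.5, 0.5, 1.1]
width: 49.8
```

Run:
```python
from h import *
go([338,374,257],standR(.195))
s=read_state();d=get_image("wrist");cv2.imwrite("pics/w6.png",d["img"]); C=wcloud(d,s); np.save("w6c.npy",C); np.savez("w6.npz",**d,pos=s["eef_pos"],rot=s["tool_rot"])
```

```text
t 6.53 now [335.6 380.5 257. ] [ 2.536 -0.007  1.77 ] F [0.5 0.5 1.1] w 49.8
ROW [-0.68, 0.09, 0.06, -0.006, -0.008, -0.001]
```

View pics/w6.png

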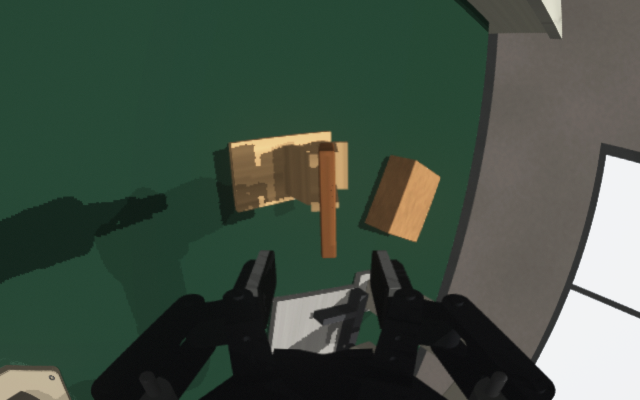

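The handle is end-on at (328,200), spanning rows 142 to 258, just right of the jaws' middle. I'll measure it from depth.

Run:
```python
from h import *
C=np.load("w6c.npy"); d=np.load("w6.npz"); im=d["img"]
m=np.zeros((400,640),bool); m[135:262,312:342]=1
m&=(C[...,2]>115)&(C[...,2]<185)&(C[...,0]<460)
p=C[m]; print(len(p),p.mean(0).round(1),np.percentile(p,[1,50,99],axis=0).round(1))
R=standR(.195)
q=R.inv().apply(p); print("tool-frame",np.percentile(q,[0.5,5,50,95,99.5],axis=0).round(1))
top=p[q[:,2]<np.percentile(q[:,2],50)+3]
r=rect(R.inv().apply(top)[:,:2],"topface in tool xy"); print(R.apply([r[0][0],r[0][1],np.median(q[:,2])]))
# stand edges: base top
b=(abs(C[...,2]-12)<2.5)&(C[...,0]>350)&(C[...,0]<560)&(C[...,1]>300)&(C[...,1]<480); rect(C[b][:,:2],"base")
hsv=cv2.cvtColor(im,cv2.COLOR_BGR2HSV)
go([338,374,257],R)
```

```text
1846 [400.2 393.1 167.4] [[386.2 340.2 137.3]
 [399.9 394.8 168.5]
 [415.7 440.2 172.5]]
tool-frame [[253.4 472.1 128.4]
 [259.1 473.7 129.2]
 [309.9 479.9 130.7]
 [351.6 486.5 139.3]
 [352.5 488.2 173.3]]
topface in tool xy 1731 c [302.3 480. ] size [14.4 99. ] ang 88.17
[400.63577477 387.3105448  168.51305663]
base 3799 c [444.7 397. ] size [151.5  91. ] ang 12.99
t 6.58 now [336.7 376.1 256.7] [ 2.536 -0.003  1.766] F [ 2.  -1.1  0.5] w 50.2
ROW [-0.23, 0.08, 0.02, -0.006, -0.002, -0.002]
```

Run:
```python
from h import *
C=np.load("w6c.npy")
R=standR(.227)
m=np.zeros((400,640),bool); m[135:262,312:342]=1
m&=(C[...,2]>115)&(C[...,2]<185)&(C[...,0]<460)
q=R.inv().apply(C[m]); q=q[q[:,2]<np.median(q[:,2])+3]
r=rect(q[:,:2],"x"); c=R.apply([*r[0],np.median(q[:,2])+25]); print("handle c",c)
go(c+R.apply([0,0,-100]),R)
go(c+R.apply([0,0,17]),R)
```

```text
x 1730 c [287.2 487.8] size [14.4 98.9] ang 89.67
handle c [414.58605796 390.51678582 148.08830939]
t 6.58 now [336.7 376.1 256.7] [ 2.536 -0.003  1.766] F [ 2.  -1.1  0.5] w 50.2
ROW [-0.29, 0.27, 3.44, -0.005, 0.016, -0.028]
t 6.58 now [336.7 376.1 256.7] [ 2.536 -0.003  1.766] F [ 2.  -1.1  0.5] w 50.2
ROW [-0.1, 0.33, 15.14, -0.005, 0.016, -0.028]
```

Request:
carry_out([
  [[-0.3, 0.27, 3.4, -0.005, 0.016, -0.028, 5], [-0.3, 0.27, 3.4, -0.005, 0.016, -0.028, 5], [-0.3, 0.27, 3.4, -0.005, 0.016, -0.028, 5]],
])

```text
clock: 6.83
eef_pos: [360.5, 370.4, 228.9]
tool_rot: [2.533, 0.007, 1.79]
force: [0.2, -0.3, -0.5]
width: 50.0
```

Run:
```python
from h import *
R=standR(.227); c=np.array([414.6,390.5,148.1])
go(c+R.apply([0,0,17]),R)
```

```text
t 6.83 now [360.5 370.4 228.9] [2.533 0.007 1.79 ] F [ 0.2 -0.3 -0.5] w 50.0
ROW [0.86, 0.08, 11.6, -0.002, 0.01, -0.003]
```

Request:
carry_out([
  [[0.5, 0.1, 6, 0, 0.008, 0, 5], [0.5, 0.1, 6, 0, 0.008, 0, 5], [0.5, 0.1, 6, 0, 0.008, 0, 5], [0.5, 0.1, 6, 0, 0.008, 0, 5], [0.5, 0.1, 6, 0, 0.008, 0, 5]],
])

```text
clock: 7.25
eef_pos: [392.3, 385.2, 181.9]
tool_rot: [2.531, -0.003, 1.798]
force: [-0.6, 0.5, 0.4]
width: 50.1
```

Run:
```python
from h import *
R=standR(.227); c=np.array([414.6,390.5,148.1])
go(c+R.apply([0,0,17]),R)
d=get_image("wrist");cv2.imwrite("pics/w7.png",d["img"])
```

```text
t 7.25 now [392.3 385.2 181.9] [ 2.531 -0.003  1.798] F [-0.6  0.5  0.4] w 50.1
ROW [-0.0, -0.06, 5.78, -0.001, -0.003, -0.002]
```

View pics/w7.png

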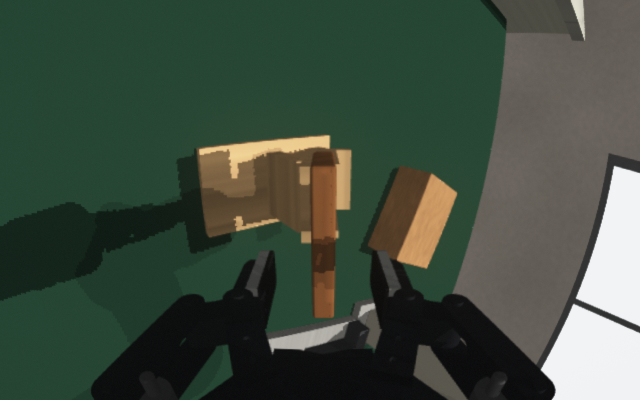

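The handle sits centred between the jaws at (323,235). I'll advance and close.

Request:
carry_out([
  [[0, 0, 3, 0, 0, 0, 5], [0, 0, 5.6, 0, 0, 0, 5], [0, 0, 5.6, 0, 0, 0, 5], [0, 0, 5.6, 0, 0, 0, 0.5], [0, 0, 5.6, 0, 0, 0, 0.5]],
])

```text
clock: 7.72
eef_pos: [423.2, 392.8, 135.8]
tool_rot: [2.532, -0.003, 1.799]
force: [-0.4, 0.7, 0.2]
width: 26.7
```

Request:
carry_out([
  [[0, 0, 0, 0, 0, 0, 0.5], [0, 0, 0, 0, 0, 0, 0.5], [0, 0, 0, 0, 0, 0, 0.5]],
])

```text
clock: 7.97
eef_pos: [423.5, 393.4, 136.4]
tool_rot: [2.53, -0.004, 1.799]
force: [-4.6, -0.9, 7.2]
width: 13.1
```

Run:
```python
from h import *
R=standR(.227); c=np.array([414.6,390.5,148.1])
go(c+R.apply([0,0,17]),R)
d=get_image("wrist");cv2.imwrite("pics/w8.png",d["img"])
```

```text
t 7.97 now [423.5 393.4 136.4] [ 2.53  -0.004  1.799] F [-4.6 -0.9  7.2] w 13.1
ROW [-0.08, -0.09, 0.2, 0.0, -0.004, -0.001]
```

View pics/w8.png

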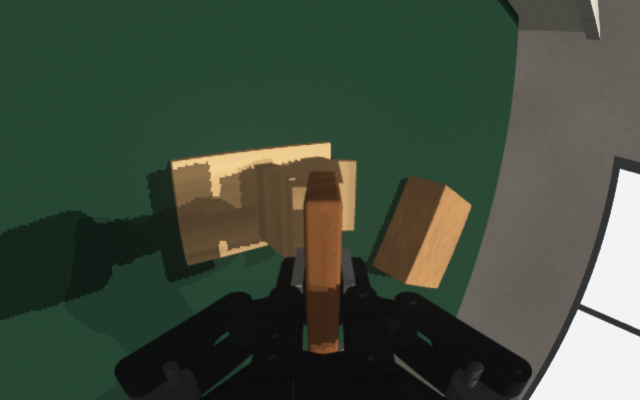

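Request:
carry_out([
  [[0, 0, -3, 0, 0, 0, 0.5], [0, 0, -6, 0, 0, 0, 0.5], [0, 0, -9, 0, 0, 0, 0.5], [0, 0, -12, 0, 0, 0, 0.5], [0, 0, -15, 0, 0, 0, 0.5]],
])

```text
clock: 8.43
eef_pos: [338.7, 372.5, 258.9]
tool_rot: [2.533, -0.003, 1.799]
force: [0.6, 0.2, -1.3]
width: 13.4
```

Run:
```python
from h import *
s=read_state();d=get_image("wrist");cv2.imwrite("pics/w9.png",d["img"])
dd=get_image("side");cv2.imwrite("pics/s9.png",dd["img"])
# push-to-fence: stick tilt leaning so handle toward -x (robot), like stand lean; foot forward +x
t=np.radians(25)
R=stickpose([-np.sin(t),0,np.cos(t)],[0,1,0])
go([350,250,320],R)
```

```text
t 8.53 now [338.1 374.8 261.4] [ 2.529 -0.009  1.802] F [ 0.8  1.5 -0.5] w 13.3
ROW [-12.36, 2.04, -5.86, 0.175, -0.123, 0.196]
```

View pics/s9.png

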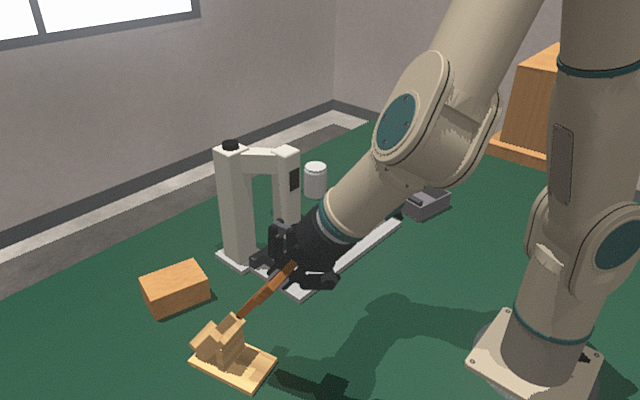

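The stick is held and clear of the stand. Next I carry it to the near side of the housing.

```bash
cat >> h.py <<'E'
SO=np.array([542.,-17.,0]); SY=-0.009; SR=Ro.from_euler('z',SY); L=124.
def sidepose(t): t=np.radians(t); return stickpose(SR.apply([-np.sin(t),0,np.cos(t)]),SR.apply([0,1,0]))
def feedpose(t): t=np.radians(t); return stickpose(SR.apply([0,-np.sin(t),np.cos(t)]),SR.apply([1,0,0]))
def tcp(tip,R): return np.array(tip)-R.apply([0,0,L])
def tipnow():
    s=read_state(); t=s["eef_pos"]+Rtool(s).apply([0,0,L]); print("tip world",t.round(1),"station",SR.inv().apply(t-SO).round(1)); return t
E
python3 - <<'E'
from h import *
R=sidepose(10); go(tcp([474,-160,100],R),R)
E
```

```text
t 8.53 now [338.1 374.8 261.4] [ 2.529 -0.009  1.802] F [ 0.8  1.5 -0.5] w 13.3
ROW [-54.69, -2.89, 2.19, 0.435, -0.101, 0.22]
```

Request:
carry_out([
  [[-54.7, -2.9, 1, 0.43, -0.1, 0.22, 0.5], [-54.7, -2.9, 1, 0.43, -0.1, 0.22, 0.5], [-54.7, -2.9, 1, 0.43, -0.1, 0.22, 0.5], [-54.7, -2.9, 1, 0.43, -0.1, 0.22, 0.5], [-54.7, -2.9, 1, 0.43, -0.1, 0.22, 0.5]],
])

```text
clock: 8.95
eef_pos: [368.2, 239.6, 248.4]
tool_rot: [2.871, 0.012, 1.606]
force: [0.7, -0.2, -2.1]
width: 13.3
```

Run:
```python
from h import *
R=sidepose(10); go(tcp([474,-160,100],R),R); tipnow()
```

```text
t 8.95 now [368.2 239.6 248.4] [2.871 0.012 1.606] F [ 0.7 -0.2 -2.1] w 13.3
ROW [-40.18, 5.93, 4.86, 0.097, 0.002, 0.046]
tip world [401.4 239.4 128.9] station [-142.9  255.1  128.9]
```

Request:
carry_out([
  [[-40.2, 6, 3, 0.097, 0, 0.046, 0.5], [-40.2, 6, 3, 0.097, 0, 0.046, 0.5], [-40.2, 6, 3, 0.097, 0, 0.046, 0.5], [-40.2, 6, 3, 0.097, 0, 0.046, 0.5], [-40.2, 6, 3, 0.097, 0, 0.046, 0.5]],
])

```text
clock: 9.37
eef_pos: [406.9, 44.7, 244.1]
tool_rot: [2.965, 0.003, 1.56]
force: [1.3, -0.1, -0.1]
width: 13.5
```

Run:
```python
from h import *
R=sidepose(10); go(tcp([474,-160,60],R),R); tipnow()
```

```text
t 9.37 now [406.9  44.7 244.1] [2.965 0.003 1.56 ] F [ 1.3 -0.1 -0.1] w 13.5
ROW [-20.38, 3.6, 6.99, 0.002, 0.003, -0.001]
tip world [428.6  44.1 122. ] station [-113.9   60.1  122. ]
```

Request:
carry_out([
  [[-20.4, 3.6, 3, 0, 0, 0, 0.5], [-20.4, 3.6, 3, 0, 0, 0, 0.5], [-20.4, 3.6, 3, 0, 0, 0, 0.5], [-20.4, 3.6, 3, 0, 0, 0, 0.5], [-20.4, 3.6, 5, 0, 0, 0, 0.5]],
])

```text
clock: 9.78
eef_pos: [448.5, -154.5, 207.1]
tool_rot: [2.961, 0.005, 1.558]
force: [1.8, 1.0, -0.3]
width: 13.3
```

Request:
carry_out([
  [[0, 0, 0, 0, 0, 0, 0.5], [0, 0, 0, 0, 0, 0, 0.5]],
])

```text
clock: 9.95
eef_pos: [446.2, -152.7, 204.0]
tool_rot: [2.969, 0.001, 1.556]
force: [0.1, -0.1, -0.8]
width: 13.4
```

Run:
```python
from h import *
R=sidepose(10); go(tcp([474,-160,20],R),R); tipnow()
s=read_state();d=get_image("wrist");cv2.imwrite("pics/w10.png",d["img"])
C=wcloud(d,s);z=C[...,2]
m=(z>50)&(z<60)&(abs(C[...,0]-526)<60)&(abs(C[...,1]+160)<60)&(C[...,0]>485)
rect(C[m][:,:2],"housing")
dd=get_image("side");cv2.imwrite("pics/s10.png",dd["img"])
```

```text
t 9.95 now [ 446.2 -152.7  204. ] [2.969e+00 1.000e-03 1.556e+00] F [ 0.1 -0.1 -0.8] w 13.4
ROW [-0.69, -0.44, 6.2, -0.002, 0.002, -0.006]
tip world [ 467.5 -153.2   81.8] station [ -73.2 -136.8   81.8]
housing 4583 c [ 524.6 -160.6] size [90.6 61.1] ang 87.22
```

View pics/w10.png

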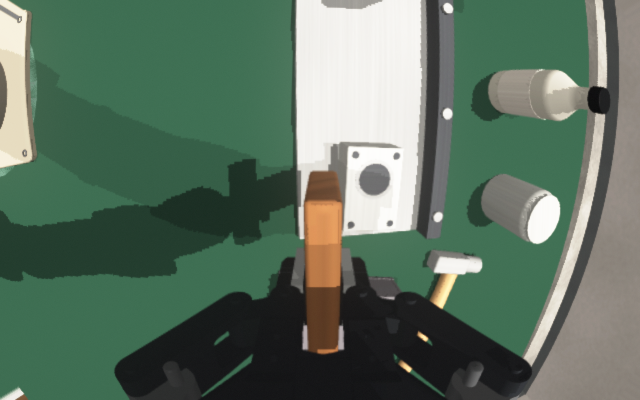

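View pics/s10.png

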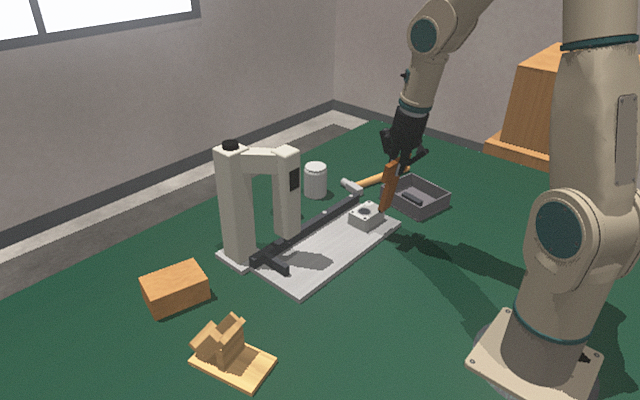

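The stick stands beside the housing, which is at (374,180) in the wrist view. I'll descend on its near side.

Request:
carry_out([
  [[-0.7, -0.4, 3, 0, 0, 0, 0.5], [-0.7, -0.4, 5.5, 0, 0, 0, 0.5], [-0.7, -0.4, 6.1, 0, 0, 0, 0.5], [-0.7, -0.4, 6.1, 0, 0, 0, 0.5], [-0.7, -0.4, 6.1, 0, 0, 0, 0.5]],
])

```text
clock: 10.47
eef_pos: [454.8, -156.0, 145.9]
tool_rot: [2.964, 0.002, 1.564]
force: [-0.2, -0.1, -0.9]
width: 13.0
```

Run:
```python
from h import *
R=sidepose(10); go(tcp([534,-161,20],R),R); tipnow()
d=get_image("side");cv2.imwrite("pics/s11.png",d["img"][120:280,300:500].repeat(3,0).repeat(3,1))
```

```text
t 10.47 now [ 454.8 -156.   145.9] [2.964e+00 2.000e-03 1.564e+00] F [-0.2 -0.1 -0.9] w 13.0
ROW [-0.44, 5.61, 1.39, 0.003, 0.001, 0.002]
tip world [ 476.7 -156.4   23.9] station [ -64.1 -140.    23.9]
```

View pics/s11.png

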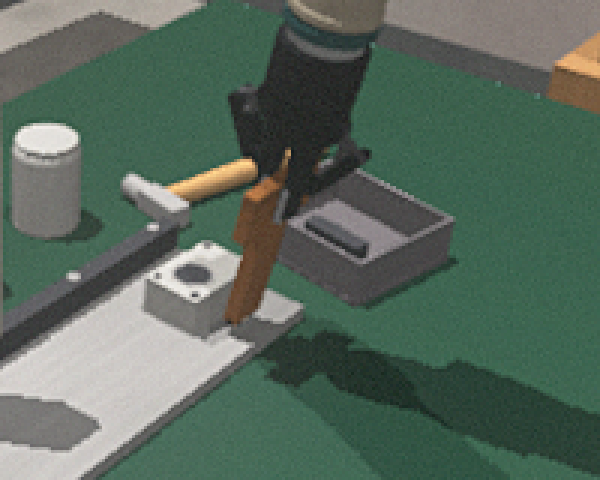

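Request:
carry_out([
  [[-0.4, 0.8, 0.3, 0, 0, 0, 0.5], [-0.4, 1.4, 0.45, 0, 0, 0, 0.5], [-0.4, 2, 0.6, 0, 0, 0, 0.5], [-0.4, 2.6, 0.7, 0, 0, 0, 0.5], [-0.4, 3.2, 0.8, 0, 0, 0, 0.5]],
])

```text
clock: 10.93
eef_pos: [487.7, -161.7, 143.1]
tool_rot: [2.965, 0.002, 1.561]
force: [-1.8, -0.4, -0.7]
width: 13.4
```

```bash
cat >> h.py <<'E'
def hous(cam="top",y0=None,save=None):
    d=get_image(cam); C=cloud(d) if cam!="wrist" else wcloud(d,read_state())
    z=C[...,2]; s=SR.inv().apply(C.reshape(-1,3)-SO).reshape(C.shape)
    m=(z>49)&(z<60)&(s[...,0]>-60)&(s[...,0]<75)&(s[...,1]>-215)&(s[...,1]<200)
    m=cv2.morphologyEx(m.astype(np.uint8),cv2.MORPH_OPEN,np.ones((3,3)))
    n,l,st,_=cv2.connectedComponentsWithStats(m); k=1+np.argmax(st[1:,4])
    r=rect(s[l==k][:,:2],"housing/station "+cam)
    if save: cv2.imwrite(save,d["img"])
    return r
E
python3 - <<'E'
from h import *
R=sidepose(10); go(tcp([536,-161,20],R),R); tipnow(); hous("top")
E
```

```text
t 10.93 now [ 487.7 -161.7  143.1] [2.965e+00 2.000e-03 1.561e+00] F [-1.8 -0.4 -0.7] w 13.4
ROW [0.11, 2.62, 0.57, 0.002, 0.002, -0.0]
tip world [ 509.4 -162.1   21. ] station [ -31.3 -145.3   21. ]
housing/station top 210 c [   4.8 -126.3] size [56.2 57.2] ang 89.62
```

Request:
carry_out([
  [[0, 0.6, 0.15, 0, 0, 0, 0.5], [0, 1.2, 0.25, 0, 0, 0, 0.5], [0, 1.8, 0.35, 0, 0, 0, 0.5], [0, 2.2, 0.4, 0, 0, 0, 0.5], [0, 2.5, 0.45, 0, 0, 0, 0.5]],
])

```text
clock: 11.4
eef_pos: [513.3, -161.7, 142.9]
tool_rot: [2.965, 0.001, 1.562]
force: [-4.8, -0.0, 1.9]
width: 13.7
```

Run:
```python
from h import *
R=sidepose(10); go(tcp([538,-161,20],R),R); tipnow(); hous("wrist",save="pics/w12.png")
```

```text
t 11.4 now [ 513.3 -161.7  142.9] [2.965e+00 1.000e-03 1.562e+00] F [-4.8 -0.   1.9] w 13.7
ROW [0.09, 0.3, 0.14, 0.002, 0.001, 0.0]
tip world [ 535.1 -162.1   20.9] station [  -5.6 -145.1   20.9]
housing/station wrist 6650 c [  29.3 -142.1] size [60.  91.4] ang 0.68
```

View pics/w12.png

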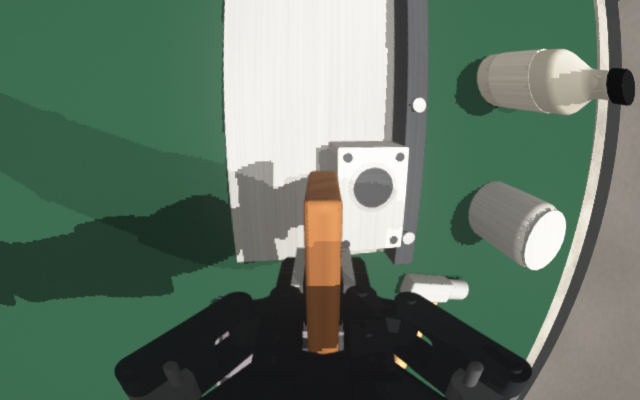

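Request:
carry_out([
  [[0, 0.1, 0, 0, 0, 0, 0.5], [0, 0.2, 0.03, 0, 0, 0, 0.5], [0, 0.3, 0.05, 0, 0, 0, 0.5], [0, 0.3, 0.05, 0, 0, 0, 0.5]],
])

```text
clock: 11.78
eef_pos: [513.9, -161.8, 142.5]
tool_rot: [2.968, 0.001, 1.561]
force: [-4.9, 1.0, 0.3]
width: 13.8
```

Run:
```python
from h import *
R=sidepose(10); tipnow(); hous("wrist"); s=read_state();print(s["force"])
d=get_image("wrist");C=wcloud(d,s);z=C[...,2]; st=SR.inv().apply(C.reshape(-1,3)-SO).reshape(C.shape)
m=(z>41)&(z<47)&(st[...,0]>50)&(st[...,0]<90)&(st[...,1]<150)&(st[...,1]>-220)
r=rect(st[m][:,:2],"fence")
for y in range(-190,140,40):
    q=st[m&(abs(st[...,1]-y)<15)]; print(y,np.percentile(q[:,0],[1,99]).round(1) if len(q) else 0)
go(tcp([500,-161,100],R),R)
```

```text
tip world [ 535.3 -162.1   20.4] station [  -5.4 -145.2   20.4]
housing/station wrist 6659 c [  29.5 -141.9] size [60.1 90.7] ang 0.21
[-4.98976995  0.55830699  0.01823639]
fence 4828 c [ 65.3 -90.6] size [244.1  30. ] ang 89.69
-190 [59.  79.2]
-150 [63.9 79.2]
-110 [54.7 79.3]
-70 [59.5 79.3]
-30 [59.7 79.8]
10 [59.8 80. ]
50 0
90 0
130 0
t 11.88 now [ 513.9 -161.8  142.5] [2.968e+00 1.000e-03 1.561e+00] F [-5.7  1.  -0.2] w 13.5
ROW [0.05, -2.12, -8.45, -0.001, 0.001, -0.0]
```

The housing now lies flat on the fence: station x 29.5, skew about 0.2°, reaction 5 N. I'll back off, lift, and turn the stick to feed.

Request:
carry_out([
  [[0, -1.5, -0.3, 0, 0, 0, 0.5], [0, -3.5, -0.6, 0, 0, 0, 0.5], [0, -5, -4, 0, 0, 0, 0.5], [0, -5, -8, 0, 0, 0, 0.5], [0, -5, -12, 0, 0, 0, 0.5]],
])

```text
clock: 12.3
eef_pos: [445.2, -160.9, 253.4]
tool_rot: [2.964, 0.001, 1.562]
force: [1.7, -1.4, -0.9]
width: 13.2
```

Run:
```python
from h import *
tipnow(); R=feedpose(20); w=SO+SR.apply([24,-230,130]); go(tcp(w,R),R); hous("wrist")
```

```text
tip world [ 467.1 -161.2  131.4] station [ -73.6 -144.9  131.4]
t 12.3 now [ 445.2 -160.9  253.4] [2.964e+00 1.000e-03 1.562e+00] F [ 1.7 -1.4 -0.9] w 13.2
ROW [-12.77, 11.64, 2.81, 0.414, 0.137, 1.58]
housing/station wrist 943 c [ 70.5 -14.5] size [172.2   9.5] ang 89.64
```

Request:
carry_out([
  [[-12.8, 11.6, 2, 0.414, 0.137, 1.58, 0.5], [-12.8, 11.6, 2, 0.414, 0.137, 1.58, 0.5], [-12.8, 11.6, 2, 0.414, 0.137, 1.58, 0.5], [-12.8, 11.6, 2, 0.414, 0.137, 1.58, 0.5], [-12.8, 11.6, 2, 0.414, 0.137, 1.58, 0.5]],
])

```text
clock: 12.77
eef_pos: [567.4, -297.2, 253.6]
tool_rot: [-3.134, -0.101, 0.956]
force: [0.8, -0.6, -2.0]
width: 13.5
```

Run:
```python
from h import *
tipnow(); R=feedpose(20); w=SO+SR.apply([24,-230,130]); go(tcp(w,R),R)
```

```text
tip world [ 573.8 -286.4  130.3] station [  34.3 -269.1  130.3]
t 12.77 now [ 567.4 -297.2  253.6] [-3.134 -0.101  0.956] F [ 0.8 -0.6 -2. ] w 13.5
ROW [0.33, -0.74, 0.75, 0.266, 0.08, 0.969]
```

Request:
carry_out([
  [[0.3, -0.7, 0, 0.266, 0.08, 0.969, 0.5], [0.3, -0.7, 0, 0.266, 0.08, 0.969, 0.5], [0.3, -0.7, 0, 0.266, 0.08, 0.969, 0.5], [0.3, -0.7, 0, 0.266, 0.08, 0.969, 0.5], [0.3, -0.7, 0, 0.266, 0.08, 0.969, 0.5]],
])

```text
clock: 13.18
eef_pos: [559.8, -284.3, 253.9]
tool_rot: [-2.902, -0.075, 0.356]
force: [0.6, 0.6, -1.4]
width: 13.3
```

Request:
carry_out([
  [[0, 0, 0, 0.1, 0.03, 0.36, 0.5], [0, 0, 0, 0.1, 0.03, 0.36, 0.5], [0, 0, 0, 0.1, 0.03, 0.36, 0.5], [0, 0, 0, 0.1, 0.03, 0.36, 0.5]],
])

```text
clock: 13.52
eef_pos: [558.2, -286.5, 252.8]
tool_rot: [-2.79, 0.005, 0.003]
force: [-1.8, -0.8, -1.6]
width: 13.7
```

Run:
```python
from h import *
tipnow(); R=feedpose(20); w=SO+SR.apply([24,-222,70]); go(tcp(w,R),R); hous("top"); hous("wrist",save="pics/w13.png")
```

```text
tip world [ 557.6 -243.8  136.4] station [  17.6 -226.7  136.4]
t 13.52 now [ 558.2 -286.5  252.8] [-2.79   0.005  0.003] F [-1.8 -0.8 -1.6] w 13.7
ROW [0.57, 1.82, 6.39, -0.002, 0.008, 0.009]
housing/station top 302 c [  30.3 -152.4] size [57.1 65.1] ang 1.43
housing/station wrist 3043 c [  29.7 -140.5] size [60.9 90.9] ang 0.3
```

View pics/w13.png

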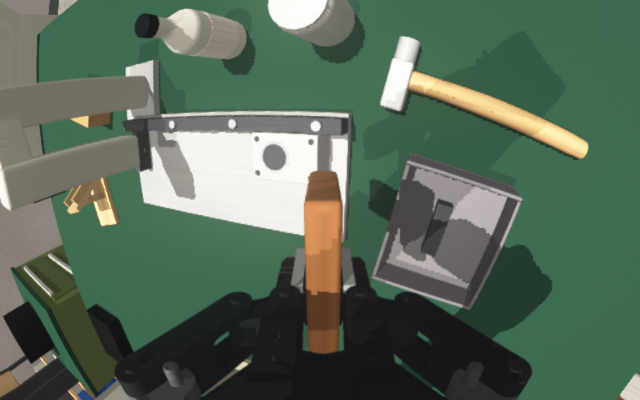

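The stick is now turned to feed, and the housing stays flat on the fence at (275,155), near station (29.7, -140.5). Descending behind it.

Request:
carry_out([
  [[0.6, 1.8, 3.5, 0, 0.008, 0.009, 0.5], [0.6, 1.8, 6.4, 0, 0.008, 0.009, 0.5], [0.6, 1.8, 6.4, 0, 0.008, 0.009, 0.5], [0.6, 1.8, 6.4, 0, 0.008, 0.009, 0.5]],
])

```text
clock: 13.95
eef_pos: [563.6, -276.7, 187.1]
tool_rot: [-2.786, 0.001, 0.001]
force: [0.7, -0.6, -0.7]
width: 13.4
```

Run:
```python
from h import *
tipnow(); R=feedpose(20); w=SO+SR.apply([24,-208,20]); go(tcp(w,R),R)
```

```text
tip world [ 563.5 -233.5   70.8] station [  23.4 -216.3   70.8]
t 13.95 now [ 563.6 -276.7  187.1] [-2.786e+00  1.000e-03  1.000e-03] F [ 0.7 -0.6 -0.7] w 13.4
ROW [0.02, 0.91, 5.05, -0.007, 0.004, 0.009]
```

Request:
carry_out([
  [[0, 0.9, 2.5, 0, 0, 0.009, 0.5], [0, 0.9, 4.6, 0, 0, 0.009, 0.5], [0, 0.9, 4.9, 0, 0, 0.009, 0.5], [0, 0.9, 4.9, 0, 0, 0.009, 0.5]],
])

```text
clock: 14.28
eef_pos: [564.3, -269.3, 139.4]
tool_rot: [-2.787, 0.002, -0.009]
force: [1.2, 0.3, -0.8]
width: 13.4
```

Run:
```python
from h import *
tipnow(); R=feedpose(20); w=SO+SR.apply([26,-150,20]); go(tcp(w,R),R)
```

```text
tip world [ 564.5 -226.3   23.1] station [  24.3 -209.1   23.1]
t 14.28 now [ 564.3 -269.3  139.4] [-2.787e+00  2.000e-03 -9.000e-03] F [ 1.2  0.3 -0.8] w 13.4
ROW [0.14, -5.5, 2.34, -0.005, 0.002, -0.001]
```

Request:
carry_out([
  [[0, -0.94, 0.4, 0, 0, 0, 0.5], [0, -1.7, 0.7, 0, 0, 0, 0.5], [0.05, -2.3, 0.95, 0, 0, 0, 0.5], [0.1, -2.9, 1.15, 0, 0, 0, 0.5], [0.15, -3.5, 1.4, 0, 0, 0, 0.5]],
])

```text
clock: 14.7
eef_pos: [566.1, -232.3, 138.4]
tool_rot: [-2.789, 0.002, -0.011]
force: [0.4, -1.7, 0.3]
width: 13.1
```

Run:
```python
from h import *
tipnow(); print(read_state()["force"]); hous("wrist",save="pics/w14.png"); hous("top")
```

```text
tip world [ 566.3 -189.6   22. ] station [  25.9 -172.3   22. ]
[ 0.36008548 -1.74738978  0.25015854]
housing/station wrist 5778 c [  29.7 -120. ] size [90.4 60.4] ang 89.7
housing/station top 301 c [  29.9 -117. ] size [87.4 57.5] ang 89.59
```

View pics/w14.png

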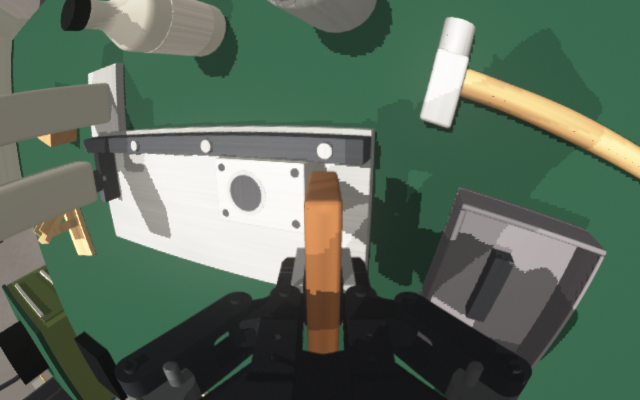

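The housing is sliding along the fence: x 29.7, y -120, skew 0.3°. I'll keep feeding.

Request:
carry_out([
  [[0.05, -0.75, 0.27, 0, 0, 0, 0.5], [0.1, -1.5, 0.54, 0, 0, 0, 0.5], [0.15, -2.25, 0.82, 0, 0, 0, 0.5], [0.2, -3, 1.1, 0, 0, 0, 0.5], [0.25, -3.75, 1.36, 0, 0, 0, 0.5]],
])

```text
clock: 15.22
eef_pos: [568.1, -191.1, 137.3]
tool_rot: [-2.787, 0.004, -0.011]
force: [-0.3, -1.9, -0.4]
width: 12.8
```

Run:
```python
from h import *
tipnow(); print(read_state()["force"]); hous("wrist"); hous("top")
```

```text
tip world [ 568. -148.   21.] station [  27.2 -130.7   21. ]
[-0.29778233 -1.92532679 -0.42547   ]
housing/station wrist 5829 c [ 30.5 -77.9] size [91.3 60.8] ang 89.57
housing/station top 148 c [ 29.9 -92.1] size [56.4 57.2] ang 89.43
```

Request:
carry_out([
  [[0.03, -0.75, 0.26, 0, 0, 0, 0.5], [0.06, -1.5, 0.52, 0, 0, 0, 0.5], [0.09, -2.25, 0.78, 0, 0, 0, 0.5], [0.12, -3, 1.04, 0, 0, 0, 0.5], [0.15, -3.75, 1.3, 0, 0, 0, 0.5]],
])

```text
clock: 15.73
eef_pos: [570.3, -151.6, 138.4]
tool_rot: [-2.787, 0.004, -0.011]
force: [0.1, -2.0, -1.7]
width: 13.1
```

Run:
```python
from h import *
tipnow(); print(read_state()["force"]); hous("wrist"); hous("top")
```

```text
tip world [ 570.4 -108.5   22.1] station [ 29.2 -91.3  22.1]
[ 0.07408081 -2.02180824 -1.68648919]
housing/station wrist 5718 c [ 30.4 -38.2] size [91.6 60.6] ang 89.53
housing/station top 377 c [ 31.1 -36.2] size [60.8 87. ] ang 0.09
```

Request:
carry_out([
  [[0.01, -0.75, 0.27, 0, 0, 0, 0.5], [0.02, -1.5, 0.54, 0, 0, 0, 0.5], [0.03, -2.25, 0.81, 0, 0, 0, 0.5], [0.04, -3, 1.08, 0, 0, 0, 0.5], [0.05, -3.75, 1.35, 0, 0, 0, 0.5]],
])

```text
clock: 16.25
eef_pos: [571.3, -111.7, 138.7]
tool_rot: [-2.787, 0.004, -0.011]
force: [-1.0, -0.2, -2.0]
width: 13.1
```

Run:
```python
from h import *
tipnow(); print(read_state()["force"]); hous("wrist",save="pics/w15.png"); hous("top")
```

```text
tip world [571.4 -68.7  22.5] station [ 29.8 -51.4  22.5]
[-0.96181058 -0.23781261 -1.9769841 ]
housing/station wrist 5662 c [29.5  1.3] size [91.2 60.5] ang 89.89
housing/station top 216 c [32.3  4.2] size [75.2 57.2] ang 89.49
```

View pics/w15.png

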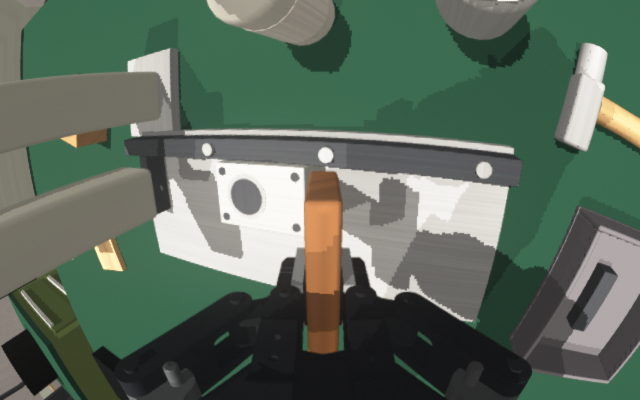

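Request:
carry_out([
  [[0.02, -0.75, 0.27, 0, 0, 0, 0.5], [0.04, -1.5, 0.54, 0, 0, 0, 0.5], [0.06, -2.2, 0.8, 0, 0, 0, 0.5], [0.08, -2.9, 1.05, 0, 0, 0, 0.5], [0.1, -3.5, 1.27, 0, 0, 0, 0.5]],
])

```text
clock: 16.77
eef_pos: [572.6, -74.4, 139.0]
tool_rot: [-2.787, 0.004, -0.011]
force: [-0.9, -0.9, -1.0]
width: 13.5
```

Run:
```python
from h import *
tipnow(); print(read_state()["force"]); hous("wrist",save="pics/w16.png"); hous("side")
```

```text
tip world [572.6 -31.3  22.7] station [ 30.7 -14.   22.7]
[-0.89651056 -0.94219788 -0.9573797 ]
housing/station wrist 5647 c [30.2 38.1] size [90.8 60.5] ang 89.64
housing/station side 555 c [31.3 31.6] size [ 62.7 105.9] ang 0.54
```

View pics/w16.png

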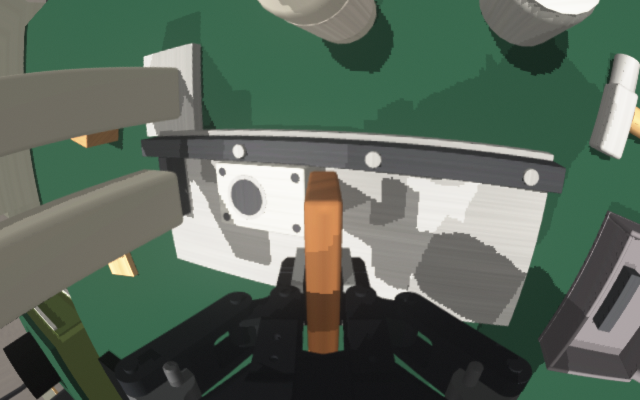

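Request:
carry_out([
  [[0, -0.7, 0.26, 0, 0, 0, 0.5], [0.01, -1.4, 0.52, 0, 0, 0, 0.5], [0.02, -2.1, 0.77, 0, 0, 0, 0.5], [0.03, -2.8, 1.02, 0, 0, 0, 0.5], [0.04, -3.5, 1.28, 0, 0, 0, 0.5]],
])

```text
clock: 17.28
eef_pos: [573.5, -37.3, 139.1]
tool_rot: [-2.787, 0.004, -0.011]
force: [0.9, -0.8, -0.7]
width: 13.4
```

Run:
```python
from h import *
tipnow(); print(read_state()["force"]); hous("wrist",save="pics/w17.png")
```

```text
tip world [573.6   5.8  22.8] station [31.4 23.  22.8]
[ 0.94318529 -0.83246906 -0.6892363 ]
housing/station wrist 5647 c [30.1 75.6] size [60.7 91. ] ang 0.03
```

Request:
carry_out([
  [[0, -0.7, 0.26, 0, 0, 0, 0.5], [0, -1.4, 0.52, 0, 0, 0, 0.5], [0.01, -2.1, 0.77, 0, 0, 0, 0.5], [0.01, -2.8, 1.02, 0, 0, 0, 0.5], [0.02, -3.3, 1.2, 0, 0, 0, 0.5]],
])

```text
clock: 17.75
eef_pos: [574.0, -1.5, 139.4]
tool_rot: [-2.787, 0.004, -0.01]
force: [-1.2, -1.2, -1.1]
width: 13.3
```

Run:
```python
from h import *
tipnow(); print(read_state()["force"]); hous("wrist",save="pics/w18.png")
```

```text
tip world [574.   41.6  23.1] station [31.5 58.9 23.1]
[-1.16492449 -1.20486791 -1.14532345]
housing/station wrist 4229 c [ 30.3 110.1] size [60.5 90.5] ang 0.05
```

View pics/w18.png

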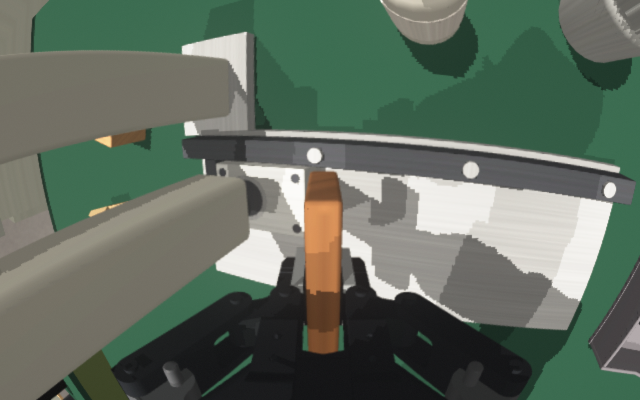

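Request:
carry_out([
  [[0, -0.25, 0.09, 0, 0, 0, 0.5], [0, -0.5, 0.18, 0, 0, 0, 0.5], [0, -0.75, 0.27, 0, 0, 0, 0.5], [0, -0.95, 0.34, 0, 0, 0, 0.5], [0, -1.1, 0.4, 0, 0, 0, 0.5]],
])

```text
clock: 18.22
eef_pos: [574.5, 7.9, 139.4]
tool_rot: [-2.788, 0.003, -0.012]
force: [-1.2, -5.1, 2.4]
width: 13.3
```

Run:
```python
from h import *
tipnow(); print(read_state()["force"]); hous("wrist")
```

```text
tip world [574.6  50.8  23. ] station [32.  68.1 23. ]
[-1.19799371 -5.14563825  2.35507287]
housing/station wrist 3739 c [ 30.7 117.5] size [91.  60.5] ang 89.65
```

Request:
carry_out([
  [[0, -0.1, 0.04, 0, 0, 0, 0.5], [0, -0.2, 0.07, 0, 0, 0, 0.5], [0, -0.3, 0.1, 0, 0, 0, 0.5], [0, -0.3, 0.1, 0, 0, 0, 0.5]],
])

```text
clock: 18.6
eef_pos: [574.5, 8.6, 139.4]
tool_rot: [-2.791, 0.002, -0.013]
force: [-0.9, -8.0, 1.5]
width: 13.4
```

Run:
```python
from h import *
tipnow(); print(read_state()["force"]); hous("wrist",save="pics/w19.png")
d=get_image("side");cv2.imwrite("pics/s19.png",d["img"][130:300,180:420].repeat(3,0).repeat(3,1))
```

```text
tip world [574.8  51.2  22.9] station [32.2 68.5 22.9]
[-0.93319309 -8.04401896  1.54252052]
housing/station wrist 3739 c [ 30.8 117.5] size [89.8 61. ] ang 89.74
```

View pics/s19.png

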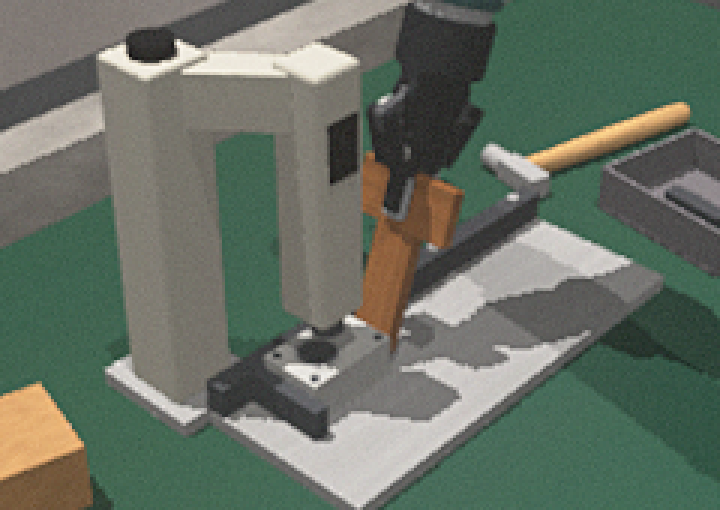

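The housing is home: the foot stalled (0.4 mm of travel for a 3 mm command) at 8 N, and the block sits against the dark stop at about (300,400). Withdrawing the stick.

Request:
carry_out([
  [[0, 0.8, -0.3, 0, 0, 0, 0.5], [0, 2.5, -0.9, 0, 0, 0, 0.5], [0, 5, -1.8, 0, 0, 0, 0.5], [0, 7, -4, 0, 0, 0, 0.5], [0, 8, -7.5, 0, 0, 0, 0.5]],
])

```text
clock: 19.12
eef_pos: [570.7, -89.9, 179.4]
tool_rot: [-2.784, 0.011, -0.012]
force: [0.1, -0.4, -1.5]
width: 13.0
```

Run:
```python
from h import *
tipnow(); print(read_state()["force"]); hous("wrist",save="pics/w20.png")
s=read_state();d=get_image("wrist");C=wcloud(d,s);z=C[...,2]; st=SR.inv().apply(C.reshape(-1,3)-SO).reshape(C.shape)
m=(z>41)&(z<47)&(st[...,0]>-20)&(st[...,0]<25)&(st[...,1]<190)&(st[...,1]>150)
if m.sum()>10: rect(st[m][:,:2],"stop")
R=standR(.227); go([300,150,330],R)
```

```text
tip world [570.  -46.6  63.2] station [ 28.2 -29.3  63.2]
[ 0.12690041 -0.35769421 -1.54191488]
housing/station wrist 3439 c [ 41.8 -30.5] size [ 67.3 369.4] ang 0.33
t 19.22 now [576.  -94.9 185.2] [-2.791 -0.003 -0.018] F [ 0.8 -0.1 -0.7] w 13.0
ROW [-27.99, -27.53, -5.46, -0.672, 0.241, -1.853]
```

View pics/w20.png

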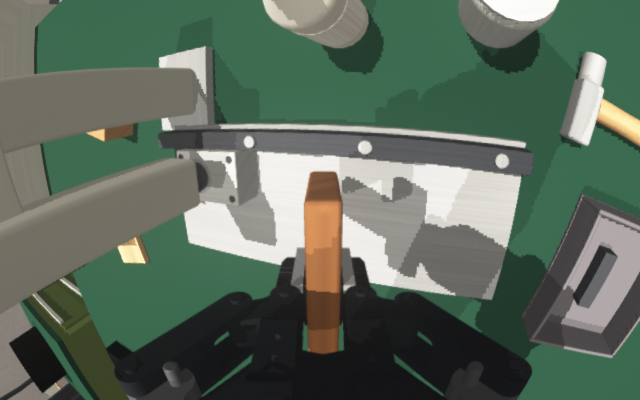

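Run:
```python
from h import *
R=standR(.227); go([400,-60,300],R)
```

```text
t 19.22 now [576.  -94.9 185.2] [-2.791 -0.003 -0.018] F [ 0.8 -0.1 -0.7] w 13.0
ROW [-17.62, -6.94, -9.75, -0.672, 0.241, -1.853]
```

Request:
carry_out([
  [[-17.6, -6.9, -11, -0.672, 0.241, -1.853, 0.5], [-17.6, -6.9, -11, -0.672, 0.241, -1.853, 0.5], [-17.6, -6.9, -11, -0.672, 0.241, -1.853, 0.5], [-17.6, -6.9, -11, -0.672, 0.241, -1.853, 0.5], [-17.6, -6.9, -11, -0.672, 0.241, -1.853, 0.5]],
])

```text
clock: 19.63
eef_pos: [404.5, -60.1, 303.9]
tool_rot: [-3.062, -0.202, 0.55]
force: [0.8, 0.4, -0.2]
width: 13.7
```

Run:
```python
from h import *
tipnow();R=standR(.227); go([330,200,310],R)
```

```text
tip world [420.5 -38.7 182.8] station [-121.3  -22.8  182.8]
t 19.63 now [404.5 -60.1 303.9] [-3.062 -0.202  0.55 ] F [ 0.8  0.4 -0.2] w 13.7
ROW [7.22, -25.91, 2.92, -0.471, 0.16, -1.258]
```

Request:
carry_out([
  [[7.2, -26, 2.5, -0.471, 0.16, -1.258, 0.5], [7.2, -26, 2.5, -0.471, 0.16, -1.258, 0.5], [7.2, -26, 2.5, -0.471, 0.16, -1.258, 0.5], [7.2, -26, 2.5, -0.471, 0.16, -1.258, 0.5], [7.2, -26, 2.5, -0.471, 0.16, -1.258, 0.5]],
])

```text
clock: 20.05
eef_pos: [347.7, 139.8, 311.9]
tool_rot: [2.867, -0.22, 1.145]
force: [1.4, -0.4, -1.3]
width: 13.4
```

Run:
```python
from h import *
tipnow();R=Ro.from_euler('xyz',[2.53,-.004,1.799]); G=np.array([423.5,393.4,136.4])
go(G-R.apply([0,0,160]),R)
```

```text
tip world [389.1 149.7 195.4] station [-154.4  165.3  195.4]
t 20.05 now [347.7 139.8 311.9] [ 2.867 -0.22   1.145] F [ 1.4 -0.4 -1.3] w 13.4
ROW [19.13, -12.82, 5.58, -0.251, 0.091, -0.679]
```

Request:
carry_out([
  [[19, -12.8, 4, -0.251, 0.091, -0.679, 0.5], [19, -12.8, 4, -0.251, 0.091, -0.679, 0.5], [19, -12.8, 4, -0.251, 0.091, -0.679, 0.5], [19, -12.8, 4, -0.251, 0.091, -0.679, 0.5], [19, -12.8, 4, -0.251, 0.091, -0.679, 0.5]],
])

```text
clock: 20.47
eef_pos: [337.4, 290.0, 290.6]
tool_rot: [2.632, -0.093, 1.576]
force: [2.3, -2.5, -1.4]
width: 13.7
```

Run:
```python
from h import *
tipnow();R=Ro.from_euler('xyz',[2.53,-.004,1.799]); G=np.array([423.5,393.4,136.4])
go(G-R.apply([0,0,150]),R)
```

```text
tip world [397.8 300.4 182.8] station [-147.   316.1  182.8]
t 20.47 now [337.4 290.  290.6] [ 2.632 -0.093  1.576] F [ 2.3 -2.5 -1.4] w 13.7
ROW [8.01, -1.67, 3.54, -0.091, 0.043, -0.236]
```

Request:
carry_out([
  [[8, -1.7, 2.5, -0.091, 0.043, -0.236, 0.5], [8, -1.7, 2.5, -0.091, 0.043, -0.236, 0.5], [8, -1.7, 2.5, -0.091, 0.043, -0.236, 0.5], [8, -1.7, 2.5, -0.091, 0.043, -0.236, 0.5], [8, -1.7, 2.5, -0.091, 0.043, -0.236, 0.5]],
])

```text
clock: 20.88
eef_pos: [333.8, 371.6, 267.0]
tool_rot: [2.536, -0.005, 1.797]
force: [0.4, -0.1, -1.2]
width: 13.1
```

Request:
carry_out([
  [[0, 0, 0, 0, 0, 0, 0.5], [0, 0, 0, 0, 0, 0, 0.5]],
])

```text
clock: 21.05
eef_pos: [335.8, 370.6, 268.8]
tool_rot: [2.532, -0.006, 1.794]
force: [-0.3, -0.0, -1.1]
width: 13.1
```

Run:
```python
from h import *
tipnow();R=Ro.from_euler('xyz',[2.53,-.004,1.799]); G=np.array([423.5,393.4,136.4])
go(G-R.apply([0,0,150]),R)
s=read_state();print(s["tool_rot"])
d=get_image("wrist");cv2.imwrite("pics/w21.png",d["img"])
C=wcloud(d,s); m=np.zeros((400,640),bool); m[160:360,300:346]=1
q=Rtool(s).inv().apply(C-s["eef_pos"]); m&=(q[...,2]<0)&(q[...,2]>-80)
print(np.percentile(q[m],[1,5,50,95,99],axis=0).round(1)); mm=m&(q[...,2]<np.median(q[...,2][m])+3); rect(q[mm][:,:2],"handle top in tool"); 
# same from w6? handle angle in hand
dd=get_image("side");cv2.imwrite("pics/s21.png",dd["img"][230:400,150:390].repeat(3,0).repeat(3,1))
```

```text
tip world [404.9 386.9 167.1] station [-140.8  402.6  167.1]
t 21.05 now [335.8 370.6 268.8] [ 2.532 -0.006  1.794] F [-0.3 -0.  -1.1] w 13.1
ROW [0.18, -0.18, 1.04, -0.002, 0.002, -0.006]
[ 2.53213361 -0.00591265  1.79361129]Traceback (most recent call last):
  File "<stdin>", line 7, in <module>
  File "scipy/spatial/transform/_rotation.pyx", line 2580, in scipy.spatial.transform._rotation.Rotation.apply
ValueError: Expected input of shape (3,) or (P, 3), got (400, 640, 3).
```

View pics/w21.png

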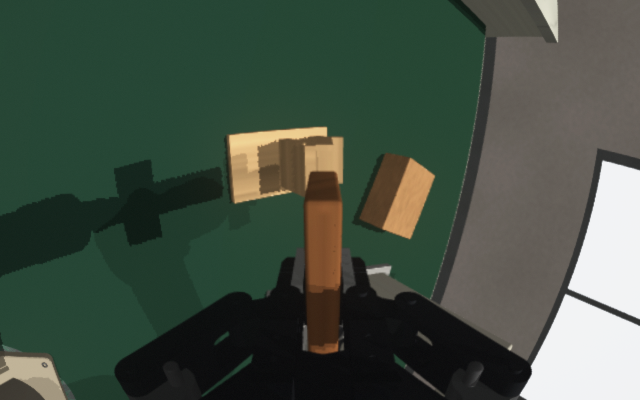

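The handle's picture in the hand, (305–341, 172–352), matches the first grip, so nothing has slipped. I'll line up and insert.

Request:
carry_out([
  [[0.18, -0.18, 0, 0, 0.002, -0.006, 0.5], [0.18, -0.18, 1.5, 0, 0.002, -0.006, 0.5], [0.18, -0.18, 3, 0, 0.002, -0.006, 0.5], [0.18, -0.18, 4.5, 0, 0.002, -0.006, 0.5], [0.18, -0.18, 4.5, 0, 0.002, -0.006, 0.5]],
])

```text
clock: 21.52
eef_pos: [359.5, 377.9, 228.6]
tool_rot: [2.535, -0.002, 1.799]
force: [1.0, 0.5, 0.0]
width: 13.2
```

Run:
```python
from h import *
tipnow();R=Ro.from_euler('xyz',[2.53,-.004,1.799]); G=np.array([423.5,393.4,136.4])
go(G,R)
dd=get_image("side");cv2.imwrite("pics/s21.png",dd["img"][230:400,150:390].repeat(3,0).repeat(3,1))
```

```text
tip world [428.3 394.2 126.7] station [-117.4  410.1  126.7]
t 21.52 now [359.5 377.9 228.6] [ 2.535e+00 -2.000e-03  1.799e+00] F [1.  0.5 0. ] w 13.2
ROW [0.03, 0.15, 11.33, -0.005, 0.001, 0.001]
```

View pics/s21.png

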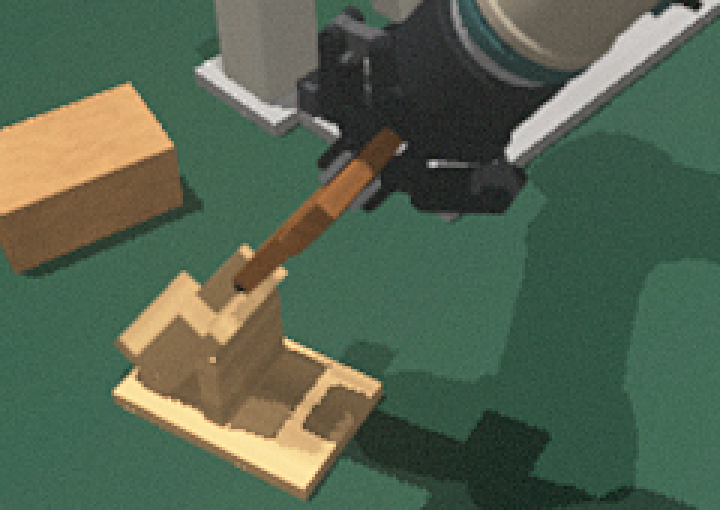

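The foot is at the trough's mouth at (240,285) and in line with it. I'll slide it in.

Request:
carry_out([
  [[0.03, 0.2, 1.2, -0.004, 0, 0, 0.5], [0.03, 0.25, 2.6, -0.004, 0, 0, 0.5], [0.03, 0.25, 4, -0.004, 0, 0, 0.5], [0.03, 0.25, 5.2, -0.004, 0, 0, 0.5], [0.03, 0.25, 6, -0.004, 0, 0, 0.5]],
])

```text
clock: 21.98
eef_pos: [393.8, 388.4, 182.5]
tool_rot: [2.529, -0.005, 1.802]
force: [0.5, -0.8, -1.7]
width: 13.5
```

Run:
```python
from h import *
tipnow();R=Ro.from_euler('xyz',[2.53,-.004,1.799]); G=np.array([423.5,393.4,136.4])
go(G,R)
dd=get_image("side");cv2.imwrite("pics/s22.png",dd["img"][230:400,150:390].repeat(3,0).repeat(3,1))
```

```text
tip world [463.2 405.2  81.1] station [-82.6 421.5  81.1]
t 21.98 now [393.8 388.4 182.5] [ 2.529 -0.005  1.802] F [ 0.5 -0.8 -1.7] w 13.5
ROW [-0.21, -0.19, 5.5, 0.001, -0.002, 0.002]
```

View pics/s22.png

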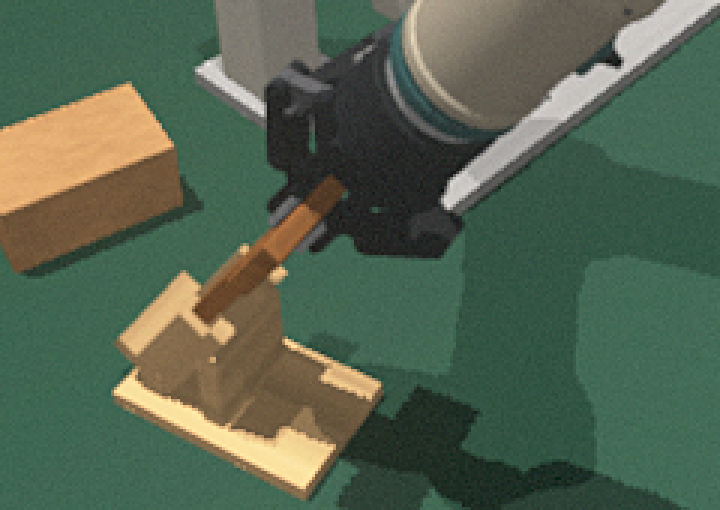

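Request:
carry_out([
  [[-0.15, -0.08, 1.2, 0, 0, 0, 0.5], [-0.15, -0.1, 2.4, 0, 0, 0, 0.5], [-0.15, -0.1, 3.6, 0, 0, 0, 0.5], [-0.15, -0.1, 4.6, 0, 0, 0, 0.5], [-0.15, -0.1, 5.1, 0, 0, 0, 0.5]],
])

```text
clock: 22.45
eef_pos: [421.9, 393.6, 140.0]
tool_rot: [2.529, -0.004, 1.802]
force: [-0.8, 0.3, -0.9]
width: 13.2
```

Run:
```python
from h import *
tipnow();R=Ro.from_euler('xyz',[2.53,-.004,1.799]); G=np.array([423.5,393.4,136.4])
go(G,R)
```

```text
tip world [491.2 410.4  38.5] station [-54.7 426.9  38.5]
t 22.45 now [421.9 393.6 140. ] [ 2.529 -0.004  1.802] F [-0.8  0.3 -0.9] w 13.2
ROW [-0.06, -0.08, 0.38, 0.001, -0.002, 0.002]
```

Request:
carry_out([
  [[0, -0.05, 0.2, 0, 0, 0, 0.5], [0, -0.05, 0.38, 0, 0, 0, 0.5], [0, -0.05, 0.42, 0, 0, 0, 0.5], [0, -0.05, 0.42, 0, 0, 0, 0.5]],
])

```text
clock: 22.78
eef_pos: [423.2, 394.3, 136.7]
tool_rot: [2.529, -0.005, 1.803]
force: [0.0, -1.1, -1.2]
width: 13.3
```

Run:
```python
from h import *
tipnow();R=Ro.from_euler('xyz',[2.53,-.004,1.799]); G=np.array([423.5,393.4,136.4])
go(G,R)
dd=get_image("side");cv2.imwrite("pics/s23.png",dd["img"][230:400,150:390].repeat(3,0).repeat(3,1))
```

```text
tip world [492.5 411.2  35.2] station [-53.4 427.8  35.2]
t 22.78 now [423.2 394.3 136.7] [ 2.529 -0.005  1.803] F [ 0.  -1.1 -1.2] w 13.3
ROW [-0.1, -0.01, 0.03, 0.001, -0.003, 0.003]
```

View pics/s23.png

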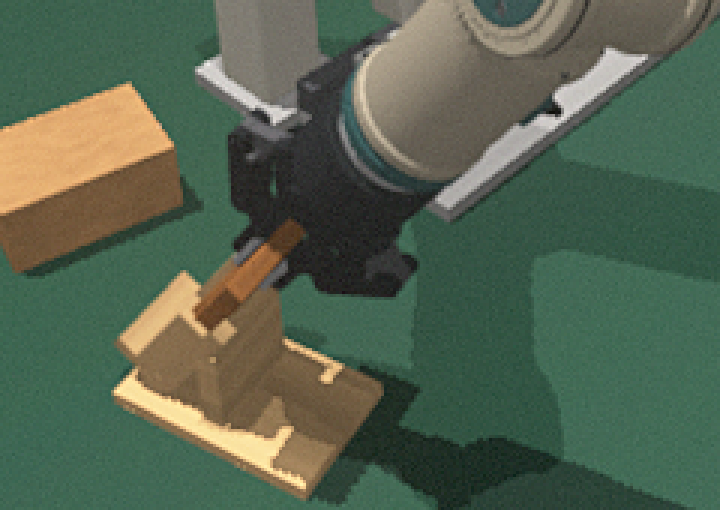

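The stick is back at the grasp pose to within 1 mm and in its trough. Releasing it.

Request:
carry_out([
  [[0, 0, 0, 0, 0, 0, 2], [0, 0, 0, 0, 0, 0, 4], [0, 0, 0, 0, 0, 0, 5], [0, 0, 0, 0, 0, 0, 5], [0, 0, 0, 0, 0, 0, 5]],
])

```text
clock: 23.25
eef_pos: [423.5, 394.2, 136.3]
tool_rot: [2.529, -0.004, 1.803]
force: [0.1, -0.6, 0.0]
width: 49.9
```

Request:
carry_out([
  [[0, 0, -2, 0, 0, 0, 5], [0, 0, -5, 0, 0, 0, 5], [0, 0, -8, 0, 0, 0, 5], [0, 0, -12, 0, 0, 0, 5], [0, 0, -16, 0, 0, 0, 5]],
])

```text
clock: 23.67
eef_pos: [332.8, 371.7, 267.6]
tool_rot: [2.531, -0.003, 1.803]
force: [0.7, 0.4, 0.6]
width: 49.7
```

Request:
carry_out([
  [[0, 0, 0, 0, 0, 0, 5], [0, 0, 0, 0, 0, 0, 5], [0, 0, 0, 0, 0, 0, 5], [0, 0, 0, 0, 0, 0, 5], [0, 0, 0, 0, 0, 0, 5]],
])

```text
clock: 24.08
eef_pos: [334.5, 371.7, 265.6]
tool_rot: [2.531, -0.002, 1.802]
force: [0.4, -0.4, 0.5]
width: 49.6
```

Run:
```python
from h import *
s=read_state(); print(s["clock"],s["eef_pos"],s["tool_rot"])
d=get_image("wrist");cv2.imwrite("pics/w24.png",d["img"]); C=wcloud(d,s)
R=standR(.227)
m=np.zeros((400,640),bool); m[120:300,300:350]=1
m&=(C[...,2]>115)&(C[...,2]<185)&(C[...,0]<450)
p=C[m]; q=R.inv().apply(p); q=q[q[:,2]<np.median(q[:,2])+3]
r=rect(q[:,:2],"handle"); print("handle c",R.apply([*r[0],np.median(q[:,2])+25]),"before 414.6 390.5 148.1")
hous("top",save="pics/t24.png")
dd=get_image("side");cv2.imwrite("pics/s24.png",dd["img"])
hous("side")
W=cloud(get_image("top"));W0=np.load("top0.npy");z=W[...,2]
for n,A in (("before",W0),("after",W)):
    z=A[...,2];mm=np.zeros(z.shape,bool);mm[225:285,160:215]=1;mm&=(z>120)&(z<185);rect(A[mm][:,:2],n)
    print(A[mm].mean(0))
```

```text
24.0833 [334.52353882 371.68411023 265.58457588] [ 2.53148930e+00 -2.38470507e-03  1.80158780e+00]
handle 1703 c [288.  487.8] size [100.1  14.1] ang 0.09
handle c [414.45615369 391.265548   148.16203636] before 414.6 390.5 148.1
housing/station top 84 c [39.9 85. ] size [41.3 19. ] ang 0.44
housing/station side 34 c [  4.9 154.9] size [21.2 10.5] ang 62.95
before 478 c [421.4 392.8] size [ 52.7 102.5] ang 10.82
[416.72903157 389.64230687 156.37386139]
after 478 c [420.5 392.7] size [ 50.4 101.3] ang 11.86
[416.30856064 390.65966408 156.47254754]
```

View pics/s24.png

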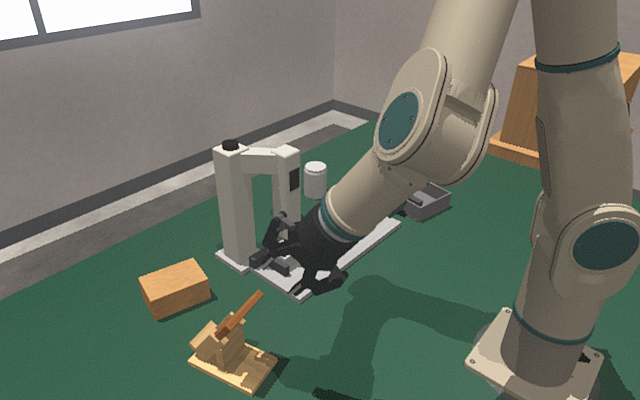

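View pics/w24.png

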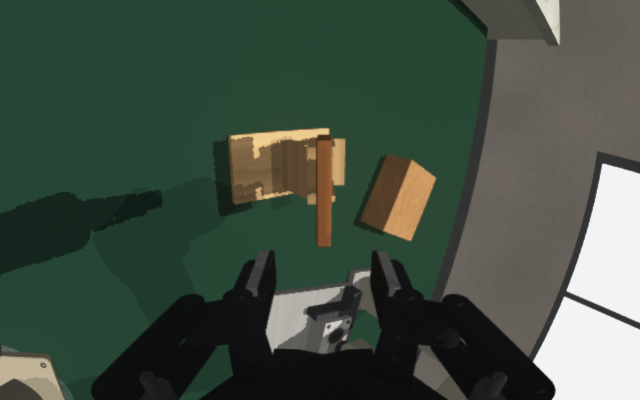

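View pics/t24.png

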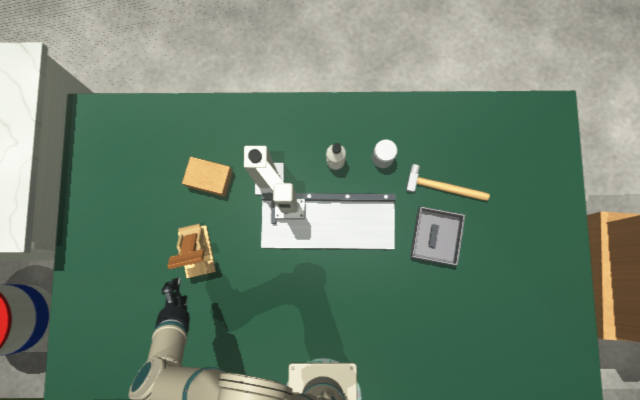

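The stick rests where it was, with the handle within 1 mm of its original place. The arm hides the housing, so I'll move it aside and check the fit at the stop.

Request:
carry_out([
  [[-20, 0, -6, 0.4, 0, 0, 5], [-20, 0, -6, 0.4, 0, 0, 5], [-20, 0, -6, 0.4, 0, 0, 5], [-20, 0, -6, 0.4, 0, 0, 5], [-20, 0, -6, 0.4, 0, 0, 5]],
])

```text
clock: 24.75
eef_pos: [342.8, 265.6, 284.9]
tool_rot: [2.83, 0.026, 1.792]
force: [0.1, 0.0, -0.1]
width: 49.9
```

Request:
carry_out([
  [[-20, 2, 0, 0.2, 0, 0, 5], [-20, 2, 0, 0.2, 0, 0, 5], [-20, 2, 0, 0.2, 0, 0, 5], [-20, 2, 0, 0.2, 0, 0, 5], [-20, 2, 0, 0.2, 0, 0, 5]],
])

```text
clock: 25.17
eef_pos: [400.0, 92.6, 295.0]
tool_rot: [3.028, 0.026, 1.791]
force: [1.0, 0.4, 0.2]
width: 50.3
```

Request:
carry_out([
  [[0, 0, 0, 0, 0, 0, 5], [0, 0, 0, 0, 0, 0, 5], [0, 0, 0, 0, 0, 0, 5]],
])

```text
clock: 25.42
eef_pos: [399.0, 94.8, 294.9]
tool_rot: [3.028, 0.026, 1.79]
force: [-0.1, 0.1, 0.7]
width: 50.1
```

Run:
```python
from h import *
s=read_state(); print(s["clock"],s["eef_pos"],s["tool_rot"])
d=get_image("wrist");cv2.imwrite("pics/w25.png",d["img"]);np.savez("w25.npz",**d,pos=s["eef_pos"],rot=s["tool_rot"])
dd=get_image("side");cv2.imwrite("pics/s25.png",cv2.resize(dd["img"][190:300,210:370],None,fx=5,fy=5,interpolation=cv2.INTER_CUBIC)); np.savez("s25.npz",**dd)
```

```text
25.4167 [399.03788888  94.77541555 294.87185939] [3.02798184 0.02646162 1.79011084]
```

View pics/s25.png

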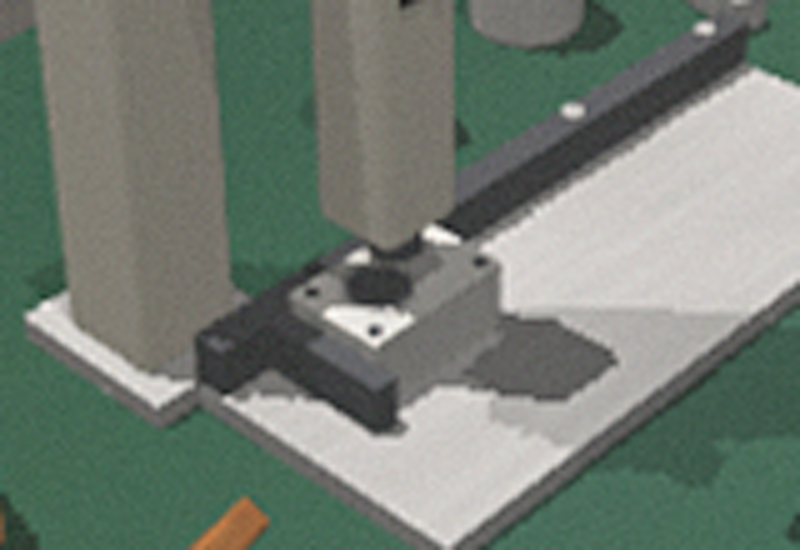

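View pics/w25.png

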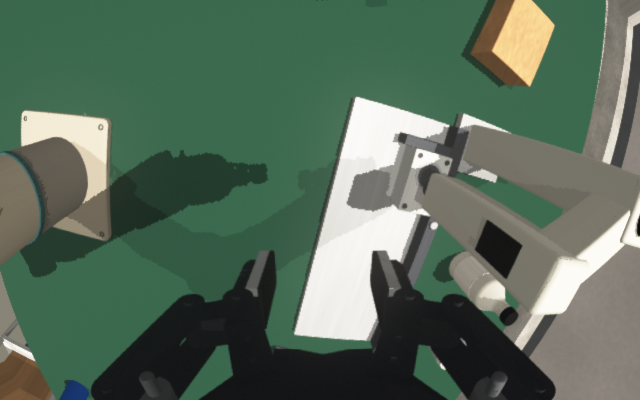

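Run:
```python
from h import *
d=dict(np.load("w25.npz")); s={"eef_pos":d["pos"],"tool_rot":d["rot"]}
C=wcloud(d,s);st=SR.inv().apply(C.reshape(-1,3)-SO).reshape(C.shape);z=C[...,2]
for xa in range(-12,30,6):
    a=(st[...,0]>xa)&(st[...,0]<xa+6)
    h=a&(z>52)&(z<58)&(st[...,1]>60)&(st[...,1]<180); t=a&(z>42)&(z<47.5)&(st[...,1]>150)&(st[...,1]<190)
    print(xa,"housing y",np.percentile(st[h][:,1],[1,99]).round(1) if h.sum()>5 else None,"stop y",np.percentile(st[t][:,1],[1,99]).round(1) if t.sum()>5 else None)
h=(z>52)&(z<58)&(st[...,1]>60)&(st[...,1]<180)&(st[...,0]>-20)&(st[...,0]<75); rect(st[h][:,:2],"h")
for ya in range(70,165,15):
    k=h&(abs(st[...,1]-ya)<7); print(ya,"near edge x",np.percentile(st[k][:,0],1).round(1) if k.sum()>5 else None)
v=d["img"][90:250,330:490];cv2.imwrite("pics/w25z.png",cv2.resize(v,None,fx=3.7,fy=3.7,interpolation=cv2.INTER_CUBIC))
```

```text
-12 housing y None stop y [163.8 177. ]
-6 housing y [ 84.4 153.7] stop y [162.9 177.6]
0 housing y [ 73.8 162.2] stop y [151.1 177.1]
6 housing y [ 74.6 162.7] stop y [163.3 176.6]
12 housing y [ 73.9 161.4] stop y [162.7 177.2]
18 housing y [ 73.8 161.6] stop y [162.5 177.4]
24 housing y [ 74.9 162.3] stop y [162.9 176.7]
h 1675 c [ 29.9 118. ] size [90.8 60.6] ang 89.67
70 near edge x 1.5
85 near edge x 0.0
100 near edge x 0.6
115 near edge x 0.6
130 near edge x 0.7
145 near edge x 0.4
160 near edge x 0.9
```

View pics/w25z.png

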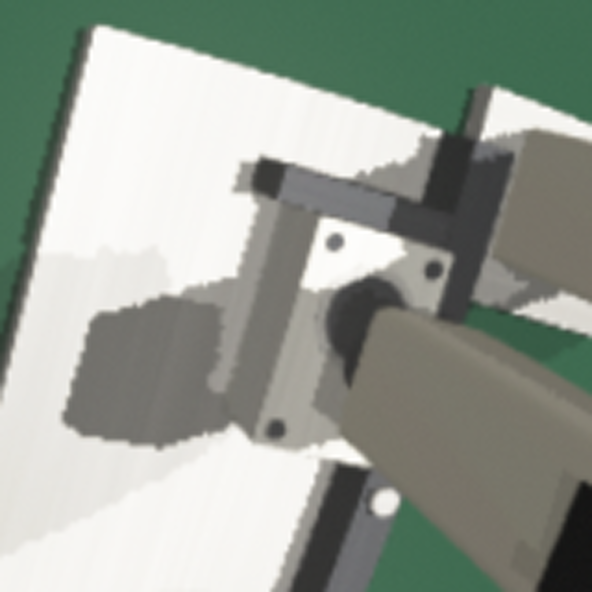

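The housing touches the stop: its front is at y ≈ 162.5 and the stop face at ≈ 162.9 in the same view, so my y origin was about 2 mm off. It is also flat on the fence, x ≈ 30 with 0.3° of skew. Handing in.

Run:
```python
from cell import *
print(finish_job())
```

```text
the job is handed in; nothing more can be done
None
```

The job is handed in at about 25 s of the 72 s. My last checks found everything where it should be; `finish_job` gave no verdict.

**What I did:** I put the bar in the grey bin and drew the push stick from its stand. With it I pressed the housing onto the fence, then fed it along the fence under the head to the end stop. I returned the stick to its trough and moved the arm clear.

**Last checks:**
- **Bar:** it lies flat in the bin, measured when I released it and still there in the final top view.
- **Housing:** it is on the fence at station x about 30 mm, skewed about 0.3°. Its front is within about 0.5 mm of the stop face measured in the same picture. The push stalled against the stop at about 8 N.
- **Stick:** the handle is within 1 mm of where I first found it, at the same lean.
- **Bystanders:** the bottle, tin, hammer and carton look unmoved in the final top view; I did not measure them.

**Disagreements:** in my station frame the housing read y about 118 mm instead of 120. The stop face read about 163 instead of 165, so I take this as my frame being about 2 mm off in y, not a gap. The final top and side views gave no usable housing measurement, because the head or the arm covered it; I relied on the wrist camera there.

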